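# Shut the press mould and knock its locking pin home

## Robot

A 7-joint arm with a two-finger parallel gripper is mounted at the origin on the work surface. World frame = base frame: x ahead of the robot, y to its left, z up, the work surface at z = 0. Lengths are in m, angles in rad, forces in N, time in s.
With the tool pointing down it reaches from about 0.425 to 0.825 m from the base axis. Payload 3.6 kg.
Tool frame: the origin (TCP) lies at the very end of the fingers, on their centre line; the grasp point (between the pads) lies 19 mm behind it; z points along the fingers, y is the line along which they close (so a half turn about z gives the same grasp; the last joint's range is limited). The gripper opens to 93 mm and grips with 3 to 60 N. Pads are 15 mm wide; open, the fingers measure 128 mm over their backs; the gripper's body (75 mm by 188 mm) begins 65 mm behind the grasp point.
Start: joints at [-1.323, 0.615, -0.013, 1.423, 0.008, 1.103, -0.04], TCP at [0.176, 0.626, 0.219] pointing down, gripper open.
Joint ranges: [-3.12, 3.12], [-0.3, 2.06], [-1.34, 1.32], [0.26, 2.42], [-1.36, 4.5], [0.01, 1.98], [-2.84, 2.84]. Speed limits (rad/s): [2.79, 2.79, 3.14, 3.14, 3.14, 3.14, 3.14].

## Interface

Orientations are given as a 3x3 rotation matrix whose columns are the frame's x, y, z axes.
In Python, from station import robot, optics gives the robot as it stands. The module is installed in compiled form; this text tells all that it offers.
- The arm moves only by the tool jog_arm, never from a script. Its argument "rows" is a list of rows, each an object of numbers: "x", "y", "z": the shift along the tool's x, y, z each as a share of 75 cm, from -1 to 1; "ax", "ay", "az": the turn, a rotation vector about the tool's x, y, z each as a share of pi rad, from -1 to 1; "fingers": the gripper's target within -1 to 1 (shut at 1, half-way at 0, fully open at -1). In form: [{"x": .., "y": .., "z": .., "ax": .., "ay": .., "az": .., "fingers": ..}, ...]. A call has 1 to 5 rows; each row shifts and turns the commanded pose from where the row before left it, along the tool's axes as they then stand; what a row does not reach is not made up. A row lasts 1/10 s, in which the tool goes at most 50 mm and 8.59 degrees, less where a joint would pass 70% of its speed; a pose out of reach is approached as far as the arm can. A call with a number of a shift or a turn outside -1 to 1 is refused whole. A call with a gripper value outside its range is refused whole. The fingers move at their own pace and stop on an object; the grip force is fixed at half the most. Time passes only in rows, so rows that do not move let the fingers close. It gives the time, the measured TCP pose, the force, the opening and the grip force at its end, in the units of the state.
- robot.observe(): the state, without advancing time (a new reading comes with each control period).
- optics.grab_frame(name): name is "side" or "top" or "wrist"; returns a dict with "img" (384x512x3 uint8, red, green, blue), "z_map" (384x512 float32, m along the optical axis (not along the pixel's ray), 0 where there is no reading), "fx", "fy", "cx", "cy" (pixels), "R" (3x3) and "t" (3): a world point X has camera coordinates R X + t. Camera axes: x right, y down, z forward; pixel columns grow to the right and rows downward; lengths in m; the calibration is good to about 2 mm. A picture is of the moment at which its call begins.
- robot.close_job(): hands the job in; it is judged then, once.
The state is a dict: "time_s": time; "qpos": joint angles; "joint_vel": joint speeds; "tau": joint torques, N m; "tool_pos": TCP position; "tcp_rot": TCP orientation; "wrist_force": force on the tool from outside, world axes, zero at the start; "ft_torque": the same for the moment, N m; "grip_width": opening from 0.0 (shut) to 1.0 (fully open); "grip_force": force on a finger pad.
Only numpy, scipy, OpenCV 4.12 (cv2) and the standard library are available. Lean on these libraries where they do the work, as an engineer would, in place of code of your own. Each camera call takes 0.05 s, during which the arm holds its last target. There are 200 camera calls.

## Task

Swing the lid of the glass press mould down shut, then pick up the brass mallet and strike the mould's leaning spring pin squarely, along its own slant, with brisk blows until its head sits down on its boss; touch the pin with nothing but the mallet. Then stand the mallet back on its cork pad, head on its flat face and handle level, and leave the bowl, flask and glass weight where they are.

Things in the scene. Friction and masses are not known exactly. Their poses are not given: they have to be found in the camera images.
- mould: Dark steel two-part press mould, bolted down. Origin at the centre of the underside of its foot plate (170 x 150 x 10); z up, +x points from the pin side to the hinge side. Body above the foot: 130 (x) x 120 (y), top at z = 55, with a round cavity. The hinge line runs along y at x = +71, z = 55. At the hinge line's ends (y = +-68) stand two cheeks up to z = 63.
- mould_lid (a joint): Hinge angle of the lid (rad): 0 = shut on the body, grows as the pin side swings up, at most 1.3. Starts part open. Stiff hinge: it stays where it is left; shutting it takes up to about 6 N at the tabs.
- lid_hinge (a point): Middle of the hinge line, turning with the lid: its x and y axes match those of the mould when the lid is shut (the lid reaches from the hinge towards its own -x, its outer face looks to its own +z). Lid plate 120 wide (y) and 16 thick (z = 0 to 16 here), reaching to x = -130 here.
- tab_left (a point): Centre of the outer face of the flat tab on the lid's +y side; at (-100, +80, 16) in the frame of lid_hinge. The tab is 30 (x) x 40 (y), 14 thick. Pressing here swings the lid shut.
- tab_right (a point): The same tab on the lid's -y side; at (-100, -80, 16) in the frame of lid_hinge.
- pin_drive (a joint): How far the spring pin has been driven in (m): 0 = fully out (the start), 0.014 = home, the underside of its head on the boss. A weak spring pushes outward but the pin's own friction is greater: it needs 6 to 10 N and stays where it is left.
- pin_top (a point): Centre of the top of the pin's head (steel, 20 across, 6 thick), moving with pin and lid; z is the pin's axis, pointing outward. With the lid shut the axis leans 35 degrees from vertical, top towards the mould's -x, and with the pin out this point is 111 above the bench; it moves 14 along the axis to home. The boss face under the head is 32 across.
- lock_pin: The spring pin (same point and axes as pin_top), in the middle of the lid's edge away from the hinge. A square blow has the mallet head's axis along the pin's axis (within about 14 degrees); a brisk blow drives the pin faster than 0.05 m/s, a slow push does not count.
- mallet: Small brass mallet, 0.3 to 0.5 kg, standing on one flat face. Origin at the centre of the lower face of its cylindrical head (34 across, 56 high); z up along the head's axis, both ends are flat striking faces. The wooden handle, 18 wide (y) and 22 high (z), runs level along -x at z = 28, from the head to x = -142.
- mallet_centre (a point): Centre of the mallet head, 28 above its lower face.
- mallet_grip (a point): Point on the handle's axis 46 from the head's axis (the tool balances about 6 mm from the head's axis): a good place to pinch the handle across its 18 mm width.
- pad: Square cork pad, 120 x 120 x 6, fixed on the bench; origin at the centre of its underside. The mallet's place: it starts here. May be left or right of the mould.
- bowl: Loose stainless bowl, 130 across, 50 high, origin under its centre. Bystander, on the other side of the mould from the pad.
- flask: Loose steel drinking flask, 70 across, 200 high, origin under its centre. Bystander.
- glass_weight: Loose dark purple glass paperweight, 74 across, 64 high, origin under its centre. Bystander.

How it is judged:
By the outcome, as a careful person would: the job done as asked, in the order asked, and still so for the second after the job is handed in, with the robot touching nothing.
It also fails if it takes over 64 s, if anything falls off the work surface, if the arm or the gripper's body presses on something with over 40 N, if the wrist force passes 120 N, or if a joint passes its speed limit or range.

## Working session

There is one attempt and no reset: what is moved stays moved. The work goes in short steps, Python scripts to look and compute and a tool call to move; the robot and the scene stay as the last step left them, time stands still between calls to the robot, and variables do not carry over. Pictures are saved under pics/ and viewed, at most 10 in all, crops included, and the job is handed in when it is done.

Besides the shell and the picture viewer there is one more tool, called after "Emit:" by a JSON object that holds its "name" and its "arguments". jog_arm: Moves the arm, as the interface text tells. Shift numbers are shares of 75 cm and turn numbers shares of pi rad, none past 1 either way. Its arguments: {"type":"object","properties":{"rows":{"type":"array","items":{"type":"object","properties":{"x":{"type":"number"},"y":{"type":"number"},"z":{"type":"number"},"ax":{"type":"number"},"ay":{"type":"number"},"az":{"type":"number"},"fingers":{"type":"number"}}}}},"required":["rows"]}

```bash
mkdir -p pics; cat > h.py <<'E'
import numpy as np, cv2
from station import robot, optics
def grab(n):
    f=optics.grab_frame(n); np.savez('%s.npz'%n,**f); return f
def load(n): return dict(np.load('%s.npz'%n))
def pts(f):
    z=f['z_map']; v,u=np.mgrid[:z.shape[0],:z.shape[1]]
    c=np.stack([(u-f['cx'])/f['fx']*z,(v-f['cy'])/f['fy']*z,z],-1)
    return (c-f['t'])@f['R']   # R^T(c-t)
def save(f,n): cv2.imwrite('pics/'+n,f['img'][...,::-1])
E
python3 - <<'E'
from h import *
a=grab('top');b=grab('side')
im=np.hstack([a['img'],b['img']])
cv2.imwrite('pics/a.png',cv2.resize(np.vstack([a['img'],b['img']]),(400*1,600))[...,::-1]) if 0 else None
save(a,'top0.png');save(b,'side0.png')
for f in(a,b): print(-f['R'].T@f['t'],f['R'][2],f['fx'])
s=robot.observe();print(s)
E
```

```text
[0.40236159 0.00680706 1.48874892] [ 0.12413825  0.00465371 -0.99225402] 457.5298218883872
[0.28432553 0.70754646 0.88967716] [ 0.27131431 -0.62079537 -0.73552814] 376.17130488770954
{'time_s': 0.1, 'qpos': array([-1.32248508,  0.61582497, -0.0125979 ,  1.42469902,  0.00812229,
        1.10340897, -0.04043088]), 'joint_vel': array([-3.56105425e-04, -2.64050587e-03, -1.81975475e-04, -1.72207317e-03,
       -8.17160578e-05, -5.83035523e-04,  1.62768662e-03]), 'tau': array([ 1.13914080e-03, -4.60043335e+01,  2.09837747e-01, -1.66247106e+01,
       -6.12596842e-02,  1.68541179e-02,  9.99038957e-05]), 'tool_pos': array([0.17620242, 0.62493613, 0.21760861]), 'tcp_rot': array([[-9.62484367e-01,  2.71336552e-01, -5.64780201e-04],
       [ 2.71337133e-01,  9.62481811e-01, -2.21895531e-03],
       [-5.84930108e-05, -2.28895563e-03, -9.99997379e-01]]), 'wrist_force': array([-0.20109801,  0.06482895, -0.35114672]), 'ft_torque': array([0.01442047, 0.00273524, 0.02057618]), 'grip_force': 0.0, 'grip_width': 1.000108198214451}
```

View pics/top0.png

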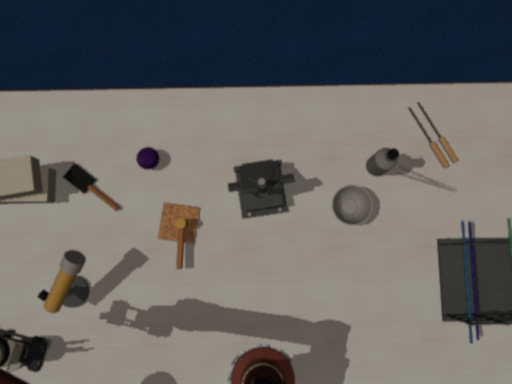

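View pics/side0.png

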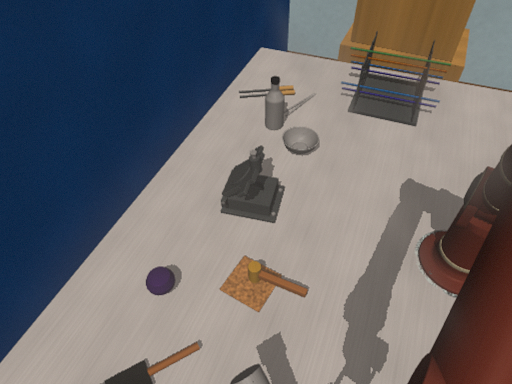

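Top: mallet head at (180,224) on the pad, its handle toward the robot; mould at (262,188), tabs at (235,187) and (290,178); bowl (352,205), flask (385,160), weight (148,158). Side: mould at (252,195) with its lid half open.

```bash
python3 - <<'E'
from h import *
a=load('top');b=load('side')
P=pts(a)
m=a['img'].astype(int); hsv=cv2.cvtColor(a['img'],cv2.COLOR_RGB2HSV)
for r in range(155,222,4): print(r,' '.join('%3d'%(1000*P[r,c,2]) for c in range(224,300,4)))
print(P[187,235],P[178,290],P[188,262])
# mould foot: dark pixels
mask=((hsv[...,2]<75)).astype(np.uint8); mask[:, :222]=0;mask[:,300:]=0;mask[:145]=0;mask[225:]=0
foot=(mask>0)&(P[...,2]<0.03)&(P[...,2]>0.004)
print('foot n',foot.sum(), cv2.minAreaRect(P[foot][:,:2].astype(np.float32)*1000))
# all pts in volume from both views
Q=pts(b)
for n,X in(('top',P),('side',Q)):
    c=X[300 if 0 else 0]
    s=(abs(X[...,0]-P[188,262,0])<.13)&(abs(X[...,1]-P[188,262,1])<.12)
    for lo,hi in((.006,.02),(.04,.06),(.06,.08),(.08,.1),(.1,.12),(.12,.14),(.14,.16),(.16,.2)):
        k=s&(X[...,2]>lo)&(X[...,2]<hi)
        if k.sum()>3: print(n,lo,k.sum(),cv2.minAreaRect(X[k][:,:2].astype(np.float32)*1000),X[k].mean(0))
# mallet
s=(hsv[...,0]<25)&(hsv[...,1]>100)&(P[...,2]>.025); s[:,:155]=0;s[:,210:]=0;s[:200]=0;s[275:]=0
X=P[s]; print('mallet',cv2.minAreaRect(X[:,:2].astype(np.float32)*1000),X.mean(0))
h=X[X[:,2]>.052]; print('head',cv2.minAreaRect(h[:,:2].astype(np.float32)*1000),h[:,2].mean())
h=X[(X[:,2]<.05)]; print('handle',cv2.minAreaRect(h[:,:2].astype(np.float32)*1000),np.median(h[:,2]))
s=(hsv[...,0]<25)&(hsv[...,1]>100)&(P[...,2]<.012)&(P[...,2]>.001); s[:,:155]=0;s[:,210:]=0;s[:200]=0;s[245:]=0
print('pad',cv2.minAreaRect(P[s][:,:2].astype(np.float32)*1000))
for n,c in(('weight',(148,158)),('bowl',(352,205)),('flask',(385,160))): print(n,P[c[1],c[0]])
both=np.hstack([cv2.resize(a['img'][150:230,220:305],None,fx=4.5,fy=4.5,interpolation=3),cv2.resize(b['img'][140:220,215:300],None,fx=4.5,fy=4.5,interpolation=3)])
cv2.imwrite('pics/crop.png',np.clip(both[...,::-1]*1.8,0,255).astype(np.uint8))
E
```

```text
155   1  -4   2   0  -1   3  -5   2   2   3  -7  -1   0  -3   2  -1  -7   1   0
159  -4  -1  -4   4  -4  -5   1   2   1   0   4  61  62   2  58  -2   3  -2   1
163  -2  -3  -3  -2   1  61  71  72  87  87  89  78  81  84  66   1  -1  -2   1
167  11   3   3  64  83  77  94  96  97  99 100 101 106  98   8  -1   3  -2  -2
171  -4   0   2  43  95  94 105 104 113 118 122 116 121 112  10   1   0  -3   1
175   0  -3  -1   5 107 114 120 126 128 123 130 133 131 124 127 127 133 135   4
179   0  -1  -2   5  10 125 128 139 140 199 199 139 134 141 143 142 143 141  -2
183  -4 133 130 133 136 139 139 143 180 202 184 149 147 150 152   0   0   0   0
187   2 139 146 140 144 151 154 155 160 183 181 151 148 144 147   0  -5   1  -1
191   0  -2  -2   0   7 143 151 143  31 144 140  26  52  51  53   9  -2  -2   0
195  -2   4   1   0  13  53  51  56  30  34  29  52  55  59  57   4  -2   1  -1
199   2   0  -2   1   9  59  56  54  51  64  58  55  51  53  53  10   0   1   5
203  -4   0   6  -2  12  51  60  57  53  55  50  50  53  51  53   8   0  -4   0
207   1   2   3   3  -1  10  52  51  53  60  50  32   9   8 
[... 2833 characters left out ...]
961914), 18.537141799926758) [ 0.58779904 -0.00075443  0.17906226]
mallet ((448.4454650878906, 149.09725952148438), (152.1691131591797, 257.53729248046875), 12.631526947021484) [0.43720153 0.24316615 0.08359543]
head ((430.3967590332031, 143.13755798339844), (272.48944091796875, 56.898284912109375), 66.58519744873047) 0.17344983094832403
handle ((425.20355224609375, 250.5910186767578), (24.02263069152832, 154.67250061035156), 83.60249328613281) 0.044317277160114146
pad ((491.7635498046875, 262.3777160644531), (118.50830078125, 116.4236068725586), 80.56951141357422)
weight [0.69529746 0.35055932 0.06144417]
bowl [ 0.54023604 -0.30232358  0.00512618]
flask [ 0.65908231 -0.37523108  0.15119575]
```

View pics/crop.png

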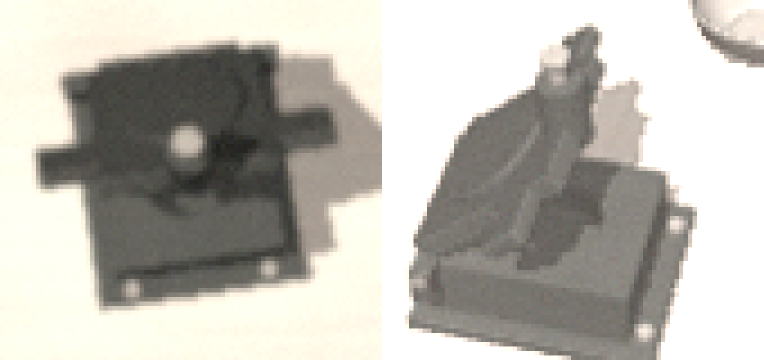

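Top crop: hinge cheeks are at the upper (far, +x) edge, and the pin is at (188,145). Side crop: pin at (552,60), lid about 0.8 rad open. So the mould is at about (0.5965, -0.006) with 8° of yaw. I'll turn the tool, then go above the left tab with the fingers shut.

Emit:
{"name": "jog_arm", "arguments": {"rows": [{"az":0.046,"fingers":1},{"az":0.046,"fingers":1},{"az":0.046,"fingers":1},{"az":0.046,"fingers":1},{"az":0.046,"fingers":1}]}}

```text
invalid input
```

Emit:
{"name": "jog_arm", "arguments": {"rows": [{"az":0.046,"fingers":1},{"az":0.046,"fingers":1},{"az":0.046,"fingers":1},{"x":-0.0534,"y":0.031,"fingers":1},{"x":-0.0534,"y":0.031,"fingers":1}]}}

```text
invalid input
```

Emit:
{"name": "jog_arm", "arguments": {"rows": [{"x":-0.0534,"y":0.031,"fingers":1},{"x":-0.0534,"y":0.031,"fingers":1},{"x":-0.0534,"y":0.031,"fingers":1},{"x":-0.0534,"y":0.031,"fingers":1},{"x":-0.0534,"y":0.031,"fingers":1}]}}

```text
invalid input
```

Emit:
{"name": "jog_arm", "arguments": {"rows": [{"x":-0.0534,"y":0.031,"fingers":1},{"x":-0.0534,"y":0.031,"fingers":1},{"x":-0.0534,"y":0.031,"fingers":1},{"x":-0.0534,"y":0.031,"fingers":1},{"x":-0.0534,"y":0.031,"fingers":1}]}}

```text
invalid input
```

Emit:
{"name": "jog_arm", "arguments": {"rows": [{"x":0,"y":0,"z":0,"ax":0,"ay":0,"az":0.046,"fingers":1},{"x":0,"y":0,"z":0,"ax":0,"ay":0,"az":0.046,"fingers":1},{"x":0,"y":0,"z":0,"ax":0,"ay":0,"az":0.046,"fingers":1},{"x":0,"y":0,"z":0,"ax":0,"ay":0,"az":0.046,"fingers":1},{"x":0,"y":0,"z":0,"ax":0,"ay":0,"az":0.046,"fingers":1}]}}

```text
time_s: 0.6
tool_pos: [0.1762, 0.6252, 0.218]
tcp_rot: [[-0.538, 0.843, -0.001], [0.843, 0.538, -0.001], [-0.001, -0.001, -1.0]]
wrist_force: [0.2, -0.8, -0.5]
grip_width: 0.616
grip_force: 0.0
```

Emit:
{"name": "jog_arm", "arguments": {"rows": [{"x":0,"y":0,"z":0,"ax":0,"ay":0,"az":0.046,"fingers":1},{"x":0,"y":0,"z":0,"ax":0,"ay":0,"az":0.046,"fingers":1},{"x":0,"y":0,"z":0,"ax":0,"ay":0,"az":0.045,"fingers":1},{"x":-0.0534,"y":0.031,"z":0,"ax":0,"ay":0,"az":0,"fingers":1},{"x":-0.0534,"y":0.031,"z":0,"ax":0,"ay":0,"az":0,"fingers":1}]}}

```text
time_s: 1.1
tool_pos: [0.2327, 0.5527, 0.2175]
tcp_rot: [[-0.147, 0.989, -0.0], [0.989, 0.147, -0.001], [-0.001, -0.001, -1.0]]
wrist_force: [2.2, 0.9, -0.3]
grip_width: 0.192
grip_force: 0.0
```

Emit:
{"name": "jog_arm", "arguments": {"rows": [{"x":-0.0534,"y":0.031,"z":0,"ax":0,"ay":0,"az":0,"fingers":1},{"x":-0.0534,"y":0.031,"z":0,"ax":0,"ay":0,"az":0,"fingers":1},{"x":-0.0534,"y":0.031,"z":0,"ax":0,"ay":0,"az":0,"fingers":1},{"x":-0.0534,"y":0.031,"z":0,"ax":0,"ay":0,"az":0,"fingers":1},{"x":-0.0534,"y":0.031,"z":0,"ax":0,"ay":0,"az":0,"fingers":1}]}}

```text
time_s: 1.6
tool_pos: [0.378, 0.3696, 0.2184]
tcp_rot: [[-0.143, 0.99, -0.001], [0.99, 0.143, -0.0], [-0.0, -0.001, -1.0]]
wrist_force: [0.4, 0.6, 0.2]
grip_width: 0.008
grip_force: 0.0
```

Emit:
{"name": "jog_arm", "arguments": {"rows": [{"x":-0.0534,"y":0.031,"z":0,"ax":0,"ay":0,"az":0,"fingers":1},{"x":-0.0534,"y":0.031,"z":0,"ax":0,"ay":0,"az":0,"fingers":1},{"x":-0.0534,"y":0.031,"z":0,"ax":0,"ay":0,"az":0,"fingers":1},{"x":-0.0534,"y":0.031,"z":0,"ax":0,"ay":0,"az":0,"fingers":1},{"x":-0.0534,"y":0.031,"z":0,"ax":0,"ay":0,"az":0,"fingers":1}]}}

```text
time_s: 2.1
tool_pos: [0.5216, 0.1882, 0.2184]
tcp_rot: [[-0.143, 0.99, -0.001], [0.99, 0.143, -0.0], [0.0, -0.001, -1.0]]
wrist_force: [0.9, -0.2, -0.3]
grip_width: 0.006
grip_force: 0.0
```

Emit:
{"name": "jog_arm", "arguments": {"rows": [{"x":-0.0537,"y":0.0296,"z":0,"ax":0,"ay":0,"az":0,"fingers":1},{"x":-0.0537,"y":0.0296,"z":0,"ax":0,"ay":0,"az":0,"fingers":1},{"x":-0.0537,"y":0.0296,"z":0,"ax":0,"ay":0,"az":0,"fingers":1},{"x":0,"y":0,"z":0.04,"ax":0,"ay":0,"az":0,"fingers":1},{"x":0,"y":0,"z":0.04,"ax":0,"ay":0,"az":0,"fingers":1}]}}

```text
time_s: 2.6
tool_pos: [0.6054, 0.0771, 0.1582]
tcp_rot: [[-0.139, 0.99, 0.002], [0.99, 0.139, -0.001], [-0.001, 0.002, -1.0]]
wrist_force: [-1.0, 0.7, 0.3]
grip_width: 0.007
grip_force: 0.0
```

```bash
python3 - <<'E'
from h import *
b=grab('side');o=robot.observe();print(o['tool_pos'],o['qpos'])
cv2.imwrite('pics/s1.png',np.clip(cv2.resize(b['img'][100:230,190:340],(600,520),interpolation=3)[...,::-1]*1.6,0,255).astype(np.uint8))
E
```

```text
[0.60072839 0.07839838 0.15217429] [-0.35996538  0.63617783  0.32214717  1.63718487 -0.23846845  0.91777121
  0.19214964]
```

View pics/s1.png

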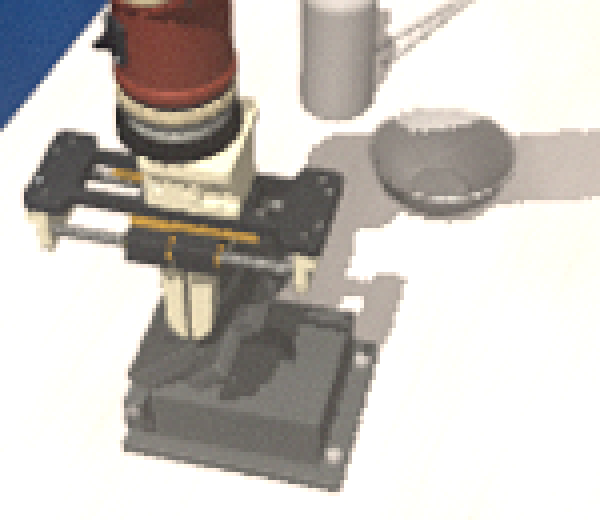

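The side view shows the closed fingers at (190,330), right above the tab, clear of the pin. I'll press along the arc.

Emit:
{"name": "jog_arm", "arguments": {"rows": [{"x":0,"y":0,"z":0.013,"ax":0,"ay":0,"az":0,"fingers":1},{"x":0,"y":-0.0107,"z":0.0107,"ax":0,"ay":0,"az":0,"fingers":1},{"x":0,"y":-0.0093,"z":0.0093,"ax":0,"ay":0,"az":0,"fingers":1},{"x":0,"y":-0.008,"z":0.0107,"ax":0,"ay":0,"az":0,"fingers":1}]}}

```text
time_s: 3.05
tool_pos: [0.5844, 0.0771, 0.1274]
tcp_rot: [[-0.143, 0.99, 0.004], [0.99, 0.143, 0.001], [0.0, 0.004, -1.0]]
wrist_force: [0.2, -0.9, 3.8]
grip_width: 0.006
grip_force: 1.6
```

Emit:
{"name": "jog_arm", "arguments": {"rows": [{"x":0,"y":-0.008,"z":0.012,"ax":0,"ay":0,"az":0,"fingers":1},{"x":0,"y":-0.0067,"z":0.012,"ax":0,"ay":0,"az":0,"fingers":1},{"x":0,"y":-0.0053,"z":0.012,"ax":0,"ay":0,"az":0,"fingers":1}]}}

```text
time_s: 3.35
tool_pos: [0.5673, 0.0745, 0.098]
tcp_rot: [[-0.143, 0.99, -0.002], [0.99, 0.143, 0.0], [0.0, -0.002, -1.0]]
wrist_force: [-1.4, 0.5, 1.9]
grip_width: 0.006
grip_force: 1.0
```

Emit:
{"name": "jog_arm", "arguments": {"rows": [{"x":0,"y":-0.004,"z":0.012,"ax":0,"ay":0,"az":0,"fingers":1},{"x":0,"y":-0.004,"z":0.012,"ax":0,"ay":0,"az":0,"fingers":1},{"x":0,"y":-0.002,"z":0.008,"ax":0,"ay":0,"az":0,"fingers":1}]}}

```text
time_s: 3.65
tool_pos: [0.5605, 0.0733, 0.0735]
tcp_rot: [[-0.143, 0.99, -0.001], [0.99, 0.143, -0.0], [-0.0, -0.001, -1.0]]
wrist_force: [0.0, 0.1, 0.5]
grip_width: 0.009
grip_force: 0.6
```

Emit:
{"name": "jog_arm", "arguments": {"rows": [{"x":0,"y":0,"z":0.003,"ax":0,"ay":0,"az":0,"fingers":1},{"x":0,"y":0,"z":0,"ax":0,"ay":0,"az":0,"fingers":1}]}}

```text
time_s: 3.85
tool_pos: [0.5612, 0.0732, 0.0721]
tcp_rot: [[-0.142, 0.99, -0.0], [0.99, 0.142, -0.0], [-0.0, -0.0, -1.0]]
wrist_force: [0.7, 0.7, 0.6]
grip_width: 0.005
grip_force: 0.0
```

Emit:
{"name": "jog_arm", "arguments": {"rows": [{"x":0,"y":0,"z":0.003,"ax":0,"ay":0,"az":0,"fingers":1},{"x":0,"y":0,"z":0.0,"ax":0,"ay":0,"az":0,"fingers":1}]}}

```text
time_s: 4.05
tool_pos: [0.5619, 0.0732, 0.0714]
tcp_rot: [[-0.142, 0.99, 0.002], [0.99, 0.142, 0.0], [-0.0, 0.002, -1.0]]
wrist_force: [-0.1, -0.6, 4.6]
grip_width: -0.001
grip_force: 2.1
```

Emit:
{"name": "jog_arm", "arguments": {"rows": [{"x":0,"y":0,"z":0.002,"ax":0,"ay":0,"az":0,"fingers":1}]}}

```text
time_s: 4.15
tool_pos: [0.562, 0.0732, 0.0712]
tcp_rot: [[-0.142, 0.99, 0.002], [0.99, 0.142, 0.001], [0.0, 0.002, -1.0]]
wrist_force: [-4.9, -0.7, 21.6]
grip_width: 0.007
grip_force: 10.8
```

Emit:
{"name": "jog_arm", "arguments": {"rows": [{"x":0,"y":0,"z":0.002,"ax":0,"ay":0,"az":0,"fingers":1}]}}

```text
time_s: 4.25
tool_pos: [0.562, 0.0732, 0.0712]
tcp_rot: [[-0.142, 0.99, 0.002], [0.99, 0.142, 0.001], [0.001, 0.002, -1.0]]
wrist_force: [-8.2, -0.8, 29.4]
grip_width: 0.0
grip_force: 15.1
```

Hard stop at z = 71 mm, so the lid is shut. I'll lift and go above the mallet.

Emit:
{"name": "jog_arm", "arguments": {"rows": [{"x":0,"y":0,"z":-0.02,"ax":0,"ay":0,"az":0,"fingers":1},{"x":0,"y":0,"z":-0.06,"ax":0,"ay":0,"az":0,"fingers":1},{"x":0,"y":0,"z":-0.06,"ax":0,"ay":0,"az":0,"fingers":1},{"x":0,"y":0,"z":-0.06,"ax":0,"ay":0,"az":0,"fingers":1},{"x":0.051,"y":-0.023,"z":-0.02,"ax":0,"ay":0,"az":0,"fingers":1}]}}

```text
time_s: 4.75
tool_pos: [0.5443, 0.1025, 0.2382]
tcp_rot: [[-0.131, 0.991, 0.014], [0.991, 0.131, -0.003], [-0.005, 0.014, -1.0]]
wrist_force: [0.2, 0.6, -0.4]
grip_width: 0.003
grip_force: 0.0
```

Emit:
{"name": "jog_arm", "arguments": {"rows": [{"x":0.051,"y":-0.023,"z":0,"ax":0,"ay":0,"az":0,"fingers":-1},{"x":0.051,"y":-0.023,"z":0,"ax":0,"ay":0,"az":0,"fingers":-1},{"x":0.051,"y":-0.023,"z":0,"ax":0,"ay":0,"az":0,"fingers":-1},{"x":0.051,"y":-0.023,"z":0,"ax":0,"ay":0,"az":0,"fingers":-1}]}}

```text
time_s: 5.15
tool_pos: [0.4478, 0.2517, 0.2328]
tcp_rot: [[-0.142, 0.99, 0.001], [0.99, 0.142, 0.001], [0.001, 0.002, -1.0]]
wrist_force: [0.6, 0.2, 0.1]
grip_width: 0.302
grip_force: 0.0
```

```bash
python3 - <<'E'
from h import *
b=grab('side');w=grab('wrist');t=grab('top');o=robot.observe();print(o['tool_pos'],o['qpos'],o['tcp_rot'])
print('wristcam',-w['R'].T@w['t'],w['R'][2],w['fx'])
im=np.vstack([np.hstack([w['img'][:384:1,:],]) ])
W=cv2.resize(w['img'],(400,300)); S=cv2.resize(b['img'][140:230,190:310],(400,300),interpolation=3);T=cv2.resize(t['img'][145:235,150:300],(500,300),interpolation=3)
cv2.imwrite('pics/w1.png',np.clip(np.vstack([np.hstack([W,S]),np.hstack([T,np.zeros((300,300,3),np.uint8)])])[...,::-1]*1.5,0,255).astype(np.uint8))
X0=np.array([.5965,-.006])
for n,f in(('top',t),('side',b)):
    P=pts(f); d=P[...,:2]-X0; mx=d@[.990,.139]; my=d@[-.139,.99]; z=P[...,2]
    k=(mx>-.13)&(mx<.1)&(abs(my)<.05)&(z>.08)&(z<.14)
    for lo in np.arange(.08,.125,.006):
        q=k&(z>=lo)&(z<lo+.006)
        if q.sum()>2: print(n,'%.3f'%lo,q.sum(),(1000*mx[q].mean()).round(1),(1000*mx[q].min()).round(),(1000*mx[q].max()).round(),'my',(1000*my[q].mean()).round(1))
    k=(abs(mx)<.12)&(abs(my)<.12)&(z>.066)&(z<.078)&(mx<.05)
    print(n,'lid',cv2.minAreaRect((P[k][:,:2]*1000).astype(np.float32)),np.median(z[k]))
    k=(abs(mx)<.12)&(abs(my)<.12)&(z>.006)&(z<.016)
    print(n,'foot',cv2.minAreaRect((P[k][:,:2]*1000).astype(np.float32)))
hsv=cv2.cvtColor(t['img'],cv2.COLOR_RGB2HSV)
E
```

```text
[0.44677597 0.25377527 0.23242575] [-0.79730285  0.40267978  0.34182695  1.80118144 -0.16236931  0.96452822
 -0.23747564] [[-1.49907147e-01  9.88700038e-01 -2.87402019e-04]
 [ 9.88698844e-01  1.49907413e-01  1.53756054e-03]
 [ 1.56326986e-03 -5.36627308e-05 -9.99998777e-01]]
wristcam [0.43189472 0.32741026 0.39733407] [ 0.03482073 -0.24050284 -0.97002366] 313.32949425752633
top 0.080 107 1.3 -73.0 52.0 my -2.5
top 0.086 21 -51.0 -77.0 33.0 my 2.9
top 0.092 30 -60.2 -75.0 -48.0 my -0.8
top 0.098 26 -63.2 -85.0 -52.0 my -1.3
top 0.104 15 -77.0 -87.0 -58.0 my 0.1
top 0.110 15 -77.0 -84.0 -71.0 my 2.0
top 0.116 5 -76.3 -82.0 -73.0 my -2.5
top lid ((592.6139526367188, -6.639350891113281), (107.21698760986328, 199.44635009765625), 7.89022970199585) 0.07254339277555319
top foot ((596.84228515625, -5.27069091796875), (239.0529022216797, 237.71127319335938), 7.789823055267334)
side lid ((620.5598754882812, -9.654804229736328), (35.86996078491211, 110.8877944946289), 19.596384048461914) 0.07499349006997685
side foot ((589.0046997070312, 53.40217590332031), (166.10850524902344, 54.283172607421875), 16.47737693786621)
```

View pics/w1.png

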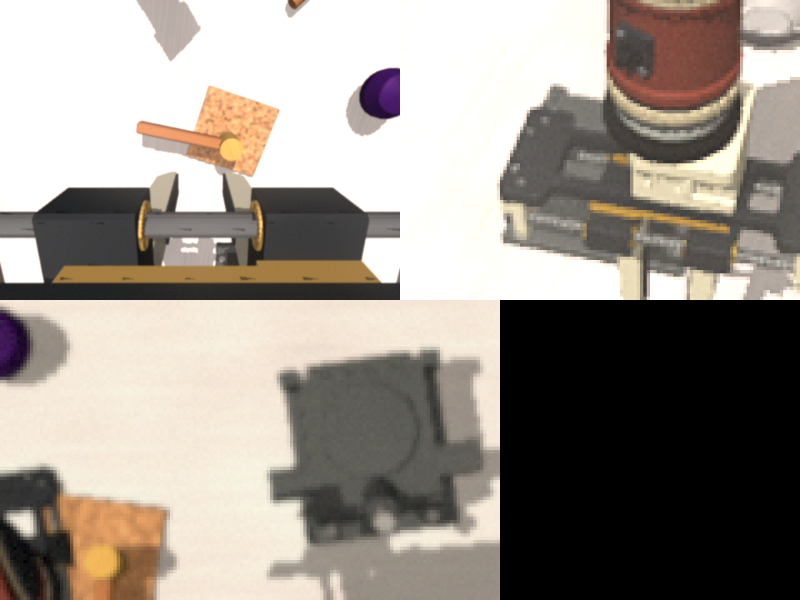

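Wrist: mallet head at (232,148), handle end at (140,128), pad corners visible. Top crop: lid shut, bright pin head at (385,520). Now I'll measure both.

```bash
cat >> h.py <<'E'
def ray(f,u,v,z):
    o=-f['R'].T@f['t']; d=f['R'].T@np.array([(u-f['cx'])/f['fx'],(v-f['cy'])/f['fy'],1]); return o+d*(z-o[2])/d[2]
E
python3 - <<'E'
from h import *
t=load('top');w=load('wrist')
g=t['img'][200:222,255:278].astype(int).max(-1); print(g[::2,::2])
m=np.zeros((384,512),np.uint8);m[200:218,257:275]=t['img'][200:218,257:275].max(-1)>95
n,l,st,c=cv2.connectedComponentsWithStats(m)
for i in range(1,n):
    if st[i,4]>4: print('blob',st[i],c[i],ray(t,*c[i],.108))
hsv=cv2.cvtColor(w['img'],cv2.COLOR_RGB2HSV);
for (u,v) in((296,190),(230,172),(300,150)): print(hsv[v,u])
P=pts(w);z=P[...,2]
box=(P[...,0]>.3)&(P[...,0]<.6)&(P[...,1]>.15)&(P[...,1]<.35)&(hsv[...,1]>90)
h=box&(z>.056)&(z<.07); d=box&(z>.037)&(z<.051); p=box&(z>.002)&(z<.011)&(P[...,0]>.42)
for n,k,zz in(('head',h,.062),('handle',d,.045),('pad',p,.006)):
    k=cv2.morphologyEx(k.astype(np.uint8),cv2.MORPH_OPEN,np.ones((3,3)))>0
    v,u=np.nonzero(k); X=np.array([ray(w,a,b,zz)[:2] for a,b in zip(u,v)],np.float32)*1000
    print(n,len(X),cv2.minAreaRect(X),X.mean(0),np.median(z[k]), cv2.fitLine(X,2,0,.01,.01).ravel() if n=='handle' else cv2.minEnclosingCircle(X))
E
```

```text
[[ 63  62  57  44  36  31  36  58  62  61  61  62]
 [ 63  63  50  41  33  31  28  39  52  63  60  61]
 [ 63  61  48  45  47  45  40  31  34  42  38  39]
 [ 52  55  50  56  61  56  53  39  33  33  31  33]
 [ 38  47  45  58  81  79  61  45  41  48  38  43]
 [ 34  38  39  61 106 116 102  62  62  63  53  51]
 [ 50  55  38  61 109 116 110  70  63  64  68  77]
 [ 61  58  44  44  75  98  98  96 126 129 132 153]
 [ 69  82  82  84  90 100 144 158 164 165 166 165]
 [ 99 101 102 102 101 105 150 164 160 143 144 160]
 [103 102 103 103 102 104 114 134 114 107 106 111]]
blob [257 209  18   9  69] [267.05797101 214.30434783] [ 0.50655351 -0.02336896  0.108     ]
[ 17 152 188]
[ 11 142 162]
[ 12 128 153]
head 705 ((488.10040283203125, 249.43508911132812), (32.065460205078125, 33.148284912109375), 10.051461219787598) [487.65067 249.7913 ] 0.06055121820948645 ((487.39801025390625, 249.70648193359375), 17.018526077270508)
handle 1631 ((415.34686279296875, 253.87347412109375), (23.04595375061035, 134.02854919433594), 89.79326629638672) [412.14685 254.5291 ] 0.043323830840254006 [ 9.9867481e-01 -5.1465239e-02  4.1214706e+02  2.5452928e+02]
pad 6943 ((491.8568420410156, 264.32501220703125), (117.91466522216797, 117.53518676757812), 80.73082733154297) [494.7548  271.75494] 0.004658590308068861 ((492.1409912109375, 264.75189208984375), 81.3482437133789)
```

Emit:
{"name": "jog_arm", "arguments": {"rows": [{"x":0,"y":0,"z":0,"ax":0,"ay":0,"az":-0.0436,"fingers":-1},{"x":0,"y":0,"z":0,"ax":0,"ay":0,"az":-0.0436,"fingers":-1},{"x":0,"y":0,"z":0,"ax":0,"ay":0,"az":-0.0436,"fingers":-1},{"x":0,"y":0,"z":0,"ax":0,"ay":0,"az":-0.0436,"fingers":-1},{"x":0,"y":0,"z":0,"ax":0,"ay":0,"az":-0.0436,"fingers":-1}]}}

```text
time_s: 5.8
tool_pos: [0.4499, 0.2486, 0.2326]
tcp_rot: [[-0.738, 0.675, 0.001], [0.675, 0.738, -0.001], [-0.001, 0.0, -1.0]]
wrist_force: [-0.6, -0.0, 0.2]
grip_width: 0.861
grip_force: 0.0
```

Emit:
{"name": "jog_arm", "arguments": {"rows": [{"x":0,"y":0,"z":0,"ax":0,"ay":0,"az":-0.0436,"fingers":-1},{"x":0,"y":0,"z":0,"ax":0,"ay":0,"az":-0.0436,"fingers":-1},{"x":0,"y":0,"z":0,"ax":0,"ay":0,"az":-0.0436,"fingers":-1},{"x":0,"y":0,"z":0,"ax":0,"ay":0,"az":-0.0436,"fingers":-1},{"x":0,"y":0,"z":0,"ax":0,"ay":0,"az":-0.0436,"fingers":-1}]}}

```text
time_s: 6.3
tool_pos: [0.4499, 0.2485, 0.2325]
tcp_rot: [[-0.998, 0.056, 0.001], [0.056, 0.998, -0.001], [-0.001, -0.001, -1.0]]
wrist_force: [-0.2, -0.4, 0.8]
grip_width: 0.997
grip_force: 0.0
```

Emit:
{"name": "jog_arm", "arguments": {"rows": [{"x":0,"y":0,"z":0,"ax":0,"ay":0.0463,"az":0,"fingers":-1},{"x":0,"y":0,"z":0,"ax":0,"ay":0.0463,"az":0,"fingers":-1},{"x":0,"y":0,"z":0,"ax":0,"ay":0.0463,"az":0,"fingers":-1},{"x":-0.0175,"y":0,"z":0.0445,"ax":0,"ay":0,"az":0,"fingers":-1},{"x":-0.0175,"y":0,"z":0.0445,"ax":0,"ay":0,"az":0,"fingers":-1}]}}

```text
time_s: 6.8
tool_pos: [0.4473, 0.2484, 0.1593]
tcp_rot: [[-0.906, 0.063, -0.418], [0.058, 0.998, 0.026], [0.419, -0.0, -0.908]]
wrist_force: [0.1, 0.8, 0.2]
grip_width: 1.0
grip_force: 0.0
```

Emit:
{"name": "jog_arm", "arguments": {"rows": [{"x":-0.0175,"y":0,"z":0.0445,"ax":0,"ay":0,"az":0,"fingers":-1},{"x":0,"y":0,"z":0,"ax":0,"ay":0,"az":0,"fingers":-1}]}}

```text
time_s: 7.0
tool_pos: [0.4401, 0.2475, 0.1212]
tcp_rot: [[-0.901, 0.061, -0.429], [0.057, 0.998, 0.021], [0.429, -0.006, -0.903]]
wrist_force: [-0.9, -0.6, 0.1]
grip_width: 1.001
grip_force: 0.0
```

```bash
cat >> h.py <<'E'
def delta(target):
    o=robot.observe(); d=np.array(target)-o['tool_pos']; print('tcp',o['tool_pos'].round(4),'q',o['qpos'].round(3)); print('R',o['tcp_rot'].round(3).tolist()); print('shift shares',(o['tcp_rot'].T@d/.75).round(4),'F',o['wrist_force'].round(1))
E
python3 -c "
from h import *
delta([.4338,.2530,.0168])"
```

```text
tcp [0.4401 0.2475 0.1212] q [-0.396  0.715 -0.059  1.637 -0.18   1.191  1.162]
R [[-0.901, 0.061, -0.429], [0.057, 0.998, 0.021], [0.429, -0.006, -0.903]]
shift shares [-0.0518  0.0076  0.1295] F [-0.9 -0.6  0.1]
```

Emit:
{"name": "jog_arm", "arguments": {"rows": [{"x":-0.0173,"y":0.0025,"z":0.0432,"ax":0,"ay":0,"az":0,"fingers":-1},{"x":-0.0173,"y":0.0025,"z":0.0432,"ax":0,"ay":0,"az":0,"fingers":-1},{"x":-0.0172,"y":0.0026,"z":0.0431,"ax":0,"ay":0,"az":0,"fingers":-1},{"x":0,"y":0,"z":0,"ax":0,"ay":0,"az":0,"fingers":-1}]}}

```text
time_s: 7.4
tool_pos: [0.4353, 0.2552, 0.0188]
tcp_rot: [[-0.903, 0.059, -0.426], [0.055, 0.998, 0.022], [0.427, -0.003, -0.904]]
wrist_force: [-0.4, -0.8, 0.7]
grip_width: 0.999
grip_force: 0.0
```

```bash
python3 -c "
from h import *
delta([.4338,.2530,.0168]);w=grab('wrist');save(w,'w2.png')"
```

```text
tcp [0.4353 0.2552 0.0188] q [-0.404  0.857 -0.069  1.695 -0.19   0.989  1.189]
R [[-0.903, 0.059, -0.426], [0.055, 0.998, 0.022], [0.427, -0.003, -0.904]]
shift shares [ 0.0005 -0.003   0.0031] F [-0.4 -0.8  0.7]
```

View pics/w2.png

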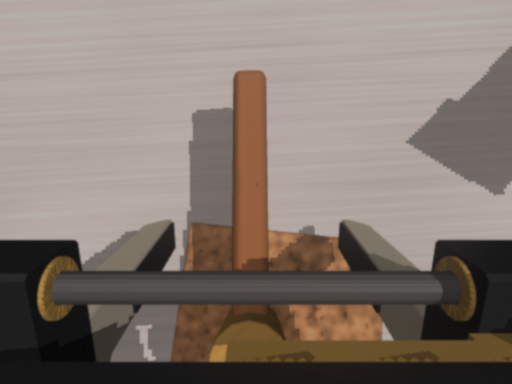

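The wrist view shows the handle at columns 233–268, midway between the fingers at (160,260) and (360,260) and parallel to them. Closing.

Emit:
{"name": "jog_arm", "arguments": {"rows": [{"x":0,"y":-0.002,"z":0.003,"ax":0,"ay":0,"az":0,"fingers":-1},{"x":0,"y":0,"z":0,"ax":0,"ay":0,"az":0,"fingers":1},{"x":0,"y":0,"z":0,"ax":0,"ay":0,"az":0,"fingers":1},{"x":0,"y":0,"z":0,"ax":0,"ay":0,"az":0,"fingers":1},{"x":0,"y":0,"z":0,"ax":0,"ay":0,"az":0,"fingers":1}]}}

```text
time_s: 7.95
tool_pos: [0.4357, 0.2555, 0.0191]
tcp_rot: [[-0.905, 0.058, -0.421], [0.052, 0.998, 0.025], [0.422, 0.001, -0.907]]
wrist_force: [0.0, -0.7, 0.2]
grip_width: 0.705
grip_force: 0.0
```

Emit:
{"name": "jog_arm", "arguments": {"rows": [{"x":0,"y":0,"z":0,"ax":0,"ay":0,"az":0,"fingers":1},{"x":0,"y":0,"z":0,"ax":0,"ay":0,"az":0,"fingers":1},{"x":0,"y":0,"z":0,"ax":0,"ay":0,"az":0,"fingers":1},{"x":0,"y":0,"z":0,"ax":0,"ay":0,"az":0,"fingers":1},{"x":0,"y":0,"z":0,"ax":0,"ay":0,"az":0,"fingers":1}]}}

```text
time_s: 8.45
tool_pos: [0.4353, 0.2553, 0.0184]
tcp_rot: [[-0.905, 0.058, -0.422], [0.053, 0.998, 0.024], [0.423, -0.0, -0.906]]
wrist_force: [0.4, 0.0, 0.2]
grip_width: 0.275
grip_force: 0.0
```

```bash
python3 -c "
from h import *
delta([.4338,.2530,.0168]);o=robot.observe();print(o['grip_width'],o['grip_force']);np.savez('grasp.npz',p=o['tool_pos'],R=o['tcp_rot'])"
```

```text
tcp [0.4353 0.2553 0.0184] q [-0.404  0.855 -0.07   1.699 -0.19   0.981  1.191]
R [[-0.905, 0.058, -0.422], [0.053, 0.998, 0.024], [0.423, -0.0, -0.906]]
shift shares [ 0.0007 -0.0032  0.0027] F [0.4 0.  0.2]
0.27505606392315185 0.0
```

Emit:
{"name": "jog_arm", "arguments": {"rows": [{"x":0,"y":0,"z":0,"ax":0,"ay":0,"az":0,"fingers":1},{"x":0,"y":0,"z":0,"ax":0,"ay":0,"az":0,"fingers":1},{"x":0,"y":0,"z":0,"ax":0,"ay":0,"az":0,"fingers":1},{"x":0,"y":0,"z":0,"ax":0,"ay":0,"az":0,"fingers":1}]}}

```text
time_s: 8.85
tool_pos: [0.4351, 0.2549, 0.0185]
tcp_rot: [[-0.905, 0.058, -0.422], [0.053, 0.998, 0.024], [0.423, -0.001, -0.906]]
wrist_force: [-0.2, -2.4, 0.4]
grip_width: 0.192
grip_force: 29.8
```

```bash
python3 -c "
from h import *
delta([.4353,.2553,.21]);o=robot.observe();print(o['grip_width'],o['grip_force']);np.savez('grasp.npz',p=o['tool_pos'],R=o['tcp_rot'])"
```

```text
tcp [0.4351 0.2549 0.0185] q [-0.403  0.855 -0.069  1.7   -0.19   0.981  1.191]
R [[-0.905, 0.058, -0.422], [0.053, 0.998, 0.024], [0.423, -0.001, -0.906]]
shift shares [ 0.1079  0.0004 -0.2315] F [-0.2 -2.4  0.4]
0.19202882411466426 29.782042801380157
```

Emit:
{"name": "jog_arm", "arguments": {"rows": [{"x":0.009,"y":0,"z":-0.0193,"ax":0,"ay":0,"az":0,"fingers":1},{"x":0.025,"y":0,"z":-0.053,"ax":0,"ay":0,"az":0,"fingers":1},{"x":0.025,"y":0,"z":-0.053,"ax":0,"ay":0,"az":0,"fingers":1},{"x":0.025,"y":0,"z":-0.053,"ax":0,"ay":0,"az":0,"fingers":1},{"x":0.025,"y":0,"z":-0.053,"ax":0,"ay":0,"az":0,"fingers":1}]}}

```text
time_s: 9.35
tool_pos: [0.4341, 0.2556, 0.2127]
tcp_rot: [[-0.905, 0.058, -0.421], [0.052, 0.998, 0.025], [0.422, 0.001, -0.907]]
wrist_force: [0.1, 0.5, -3.1]
grip_width: 0.194
grip_force: 30.0
```

Emit:
{"name": "jog_arm", "arguments": {"rows": [{"x":0,"y":0,"z":0,"ax":0,"ay":-0.035,"az":0,"fingers":1},{"x":0,"y":0,"z":0,"ax":0,"ay":-0.035,"az":0,"fingers":1},{"x":0,"y":0,"z":0,"ax":0,"ay":-0.035,"az":0,"fingers":1},{"x":0,"y":0,"z":0,"ax":0,"ay":-0.034,"az":0,"fingers":1}]}}

```text
time_s: 9.75
tool_pos: [0.4338, 0.2558, 0.2114]
tcp_rot: [[-0.998, 0.058, 0.004], [0.058, 0.998, 0.001], [-0.004, 0.002, -1.0]]
wrist_force: [-0.6, -0.3, -4.1]
grip_width: 0.188
grip_force: 30.0
```

Emit:
{"name": "jog_arm", "arguments": {"rows": [{"x":0,"y":0,"z":0,"ax":0,"ay":0,"az":-0.031,"fingers":1},{"x":0,"y":0,"z":0,"ax":0,"ay":0,"az":-0.031,"fingers":1},{"x":0,"y":0,"z":0,"ax":0,"ay":-0.027,"az":0,"fingers":1},{"x":0,"y":0,"z":0,"ax":0,"ay":-0.027,"az":0,"fingers":1},{"x":0,"y":0,"z":0,"ax":0,"ay":0,"az":0,"fingers":1}]}}

```text
time_s: 10.25
tool_pos: [0.4305, 0.255, 0.2101]
tcp_rot: [[-0.977, -0.139, 0.163], [-0.137, 0.99, 0.022], [-0.165, -0.001, -0.986]]
wrist_force: [-0.1, -0.1, -4.3]
grip_width: 0.191
grip_force: 30.0
```

```bash
cat >> h.py <<'E'
from scipy.spatial.transform import Rotation as Ro
G=np.load('grasp.npz') if __import__('os').path.exists('grasp.npz') else None
YAW=np.radians(8); MO=np.array([.5965,-.006,0]); RM=Ro.from_euler('z',YAW).as_matrix()
PIN=np.array([-.0785,0,.111])   # mould frame
def strike(k, pin=PIN, tilt=35.):
    """tool pose with mallet face centre k metres off the pin top along its axis"""
    y=G['R'][:,1]*[1,1,0]; y/=np.linalg.norm(y); x=np.cross(y,[0,0,1]); Rg=np.c_[x,y,[0,0,1]]; B=np.array([.4877,.2500,.006])
    Rs=RM@Ro.from_euler('y',-np.radians(tilt)).as_matrix(); D=Rs@Rg.T
    Bs=MO+RM@pin+k*Rs[:,2]
    return D@(G['p']-B)+Bs, D@G['R'], Rs
def go(k,**a):
    p,R,_=strike(k,**a); o=robot.observe(); delta(p)
    print('turn shares',(Ro.from_matrix(o['tcp_rot'].T@R).as_rotvec()/np.pi).round(4),'target',p.round(4),'grip',o['grip_width'].round(3))
E
python3 -c "
from h import *
go(.08);go(.03)"
```

```text
tcp [0.4305 0.255  0.2101] q [-0.633  0.329  0.006  1.985  0.121  0.685  0.995]
R [[-0.977, -0.139, 0.163], [-0.137, 0.99, 0.022], [-0.165, -0.001, -0.986]]
shift shares [ 0.0732 -0.3729  0.0606] F [-0.1 -0.1 -4.3]Traceback (most recent call last):
  File "<string>", line 3, in <module>
    go(.08);go(.03)
    ~~^^^^^
  File "h.py", line 27, in go
    print('turn shares',(Ro.from_matrix(o['tcp_rot'].T@R).as_rotvec()/np.pi).round(4),'target',p.round(4),'grip',o['grip_width'].round(3))
                                                                                                                 ^^^^^^^^^^^^^^^^^^^^^
AttributeError: 'float' object has no attribute 'round'
```

```bash
sed -i "s/o\['grip_width'\].round(3)/round(o['grip_width'],3)/" h.py; python3 -c "
from h import *
go(.04)"
```

```text
tcp [0.4305 0.255  0.2101] q [-0.633  0.329  0.006  1.985  0.121  0.685  0.995]
R [[-0.977, -0.139, 0.163], [-0.137, 0.99, 0.022], [-0.165, -0.001, -0.986]]
shift shares [ 0.0502 -0.3729  0.1088] F [-0.1 -0.1 -4.3]
turn shares [-0.0001 -0.0027  0.0002] target [ 0.4459 -0.0253  0.1237] grip 0.191
```

Emit:
{"name": "jog_arm", "arguments": {"rows": [{"x":0.005,"y":-0.06,"z":0,"ax":0,"ay":0,"az":0,"fingers":1},{"x":0.005,"y":-0.06,"z":0,"ax":0,"ay":0,"az":0,"fingers":1},{"x":0.005,"y":-0.06,"z":0,"ax":0,"ay":0,"az":0,"fingers":1},{"x":0.005,"y":-0.06,"z":0,"ax":0,"ay":0,"az":0,"fingers":1},{"x":0.005,"y":-0.06,"z":0,"ax":0,"ay":0,"az":0,"fingers":1}]}}

```text
time_s: 10.75
tool_pos: [0.447, 0.0283, 0.2077]
tcp_rot: [[-0.977, -0.137, 0.167], [-0.135, 0.991, 0.024], [-0.168, 0.001, -0.986]]
wrist_force: [0.2, 0.1, -3.7]
grip_width: 0.19
grip_force: 30.0
```

```bash
python3 -c "
from h import *
go(.04)"
```

```text
tcp [0.447  0.0283 0.2077] q [-0.113  0.248  0.006  2.124 -0.013  0.601  1.611]
R [[-0.977, -0.137, 0.167], [-0.135, 0.991, 0.024], [-0.168, 0.001, -0.986]]
shift shares [ 0.0299 -0.0708  0.1084] F [ 0.2  0.1 -3.7]
turn shares [ 0.0004 -0.0016 -0.0008] target [ 0.4459 -0.0253  0.1237] grip 0.19
```

Emit:
{"name": "jog_arm", "arguments": {"rows": [{"x":0.01,"y":-0.0354,"z":0.01,"ax":0,"ay":0,"az":0,"fingers":1},{"x":0.01,"y":-0.0354,"z":0.01,"ax":0,"ay":0,"az":0,"fingers":1},{"x":0.005,"y":0,"z":0.035,"ax":0,"ay":0,"az":0,"fingers":1},{"x":0.005,"y":0,"z":0.034,"ax":0,"ay":0,"az":0,"fingers":1},{"x":0,"y":0,"z":0.02,"ax":0,"ay":0,"az":0,"fingers":1}]}}

```text
time_s: 11.25
tool_pos: [0.4451, -0.0243, 0.1215]
tcp_rot: [[-0.977, -0.135, 0.163], [-0.133, 0.991, 0.024], [-0.165, 0.001, -0.986]]
wrist_force: [-0.0, -0.5, -2.9]
grip_width: 0.191
grip_force: 30.0
```

```bash
python3 -c "
from h import *
go(.04);b=grab('side')
cv2.imwrite('pics/s2.png',np.clip(cv2.resize(b['img'][130:220,200:320],(800,600),interpolation=3)[...,::-1]*1.4,0,255).astype(np.uint8))
for n,X in(('pin',MO+RM@PIN),('face',strike(.04)[0]*0+MO+RM@PIN+.04*strike(.04)[2][:,2]),('topface',MO+RM@PIN+.096*strike(.04)[2][:,2])):
    c=b['R']@X+b['t']; u=b['fx']*c[0]/c[2]+b['cx'];v=b['fy']*c[1]/c[2]+b['cy']; print(n,(u-200)*6.667,(v-130)*6.667)
"
```

```text
tcp [ 0.4451 -0.0243  0.1215] q [ 0.034  0.401 -0.012  2.239 -0.069  0.339  1.793]
R [[-0.977, -0.135, 0.163], [-0.133, 0.991, 0.024], [-0.165, 0.001, -0.986]]
shift shares [-0.0013 -0.0015 -0.0029] F [-0.  -0.5 -2.9]
turn shares [ 0.0004 -0.0026 -0.0013] target [ 0.4459 -0.0253  0.1237] grip 0.191
pin 526.5529937916754 325.72038580258436
face 582.4372109246779 280.54854997719866
topface 665.8907080741478 213.0921577132023
```

View pics/s2.png

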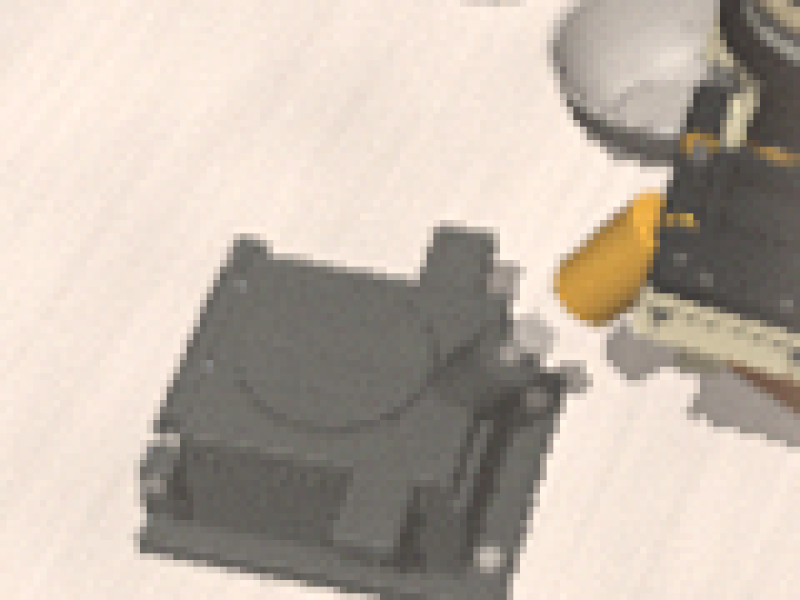

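Side crop: pin head at about (535,333), mallet's lower rim centre at about (580,299). The mallet looks a few mm low, so I'll check the held pose by fitting its 17 mm radius cylinder to the depth points.

```bash
cat >> h.py <<'E'
from scipy.optimize import least_squares
def cyl(f,guess_p,guess_a):
    hsv=cv2.cvtColor(f['img'],cv2.COLOR_RGB2HSV); P=pts(f)
    k=(np.linalg.norm(P-guess_p,axis=-1)<.06)&(hsv[...,1]>120)&(hsv[...,0]>14)&(hsv[...,0]<30)
    k=cv2.erode(k.astype(np.uint8),np.ones((2,2)))>0; X=P[k]
    e1=np.cross(guess_a,[0,1,0]);e1/=np.linalg.norm(e1);e2=np.cross(guess_a,e1)
    def ax(q): a=guess_a+q[2]*e1+q[3]*e2; return guess_p+q[0]*e1+q[1]*e2, a/np.linalg.norm(a)
    def res(q):
        p,a=ax(q); d=X-p; return np.linalg.norm(d-np.outer(d@a,a),axis=1)-.017
    s=least_squares(res,[0,0,0,0],loss='soft_l1',f_scale=.002); p,a=ax(s.x); t=(X-p)@a
    return p,a,np.percentile(t,[2,98]),len(X),np.sqrt(np.mean(s.fun**2)),X
E
python3 - <<'E'
from h import *
b=load('side'); Rs=strike(.04)[2]; a=Rs[:,2]; o=robot.observe()
p0,R0,_=strike(.04); Bm=MO+RM@PIN+.04*a
dev=o['tool_pos']-p0
c=Bm+.028*a+dev
p,ax,t,n,r,X=cyl(b,c,a)
print('n',n,'rms',r,'axis mould',RM.T@ax,'expected',RM.T@a,'lean',np.degrees(np.arctan2(-(RM.T@ax)[0],ax[2])),'side',np.degrees(np.arcsin((RM.T@ax)[1])))
print('centre offs mould mm',1000*(RM.T@(p-c)),'t range',t)
P=pts(b)[176:186,274:288]; I=b['img'][176:186,274:288].max(-1)
m=RM.T@(P.reshape(-1,3)-MO).T
for r in range(10): print(' '.join('%3d:%4d,%3d,%3d'%(I[r,c],*(1000*m[:,r*14+c])) for c in range(2,10)))
E
```

```text
n 131 rms 0.0018993830950605748 axis mould [-0.67258181  0.05247744  0.73815976] expected [-5.73576436e-01 -5.59432593e-19  8.19152044e-01] lean 42.33853668633845 side 3.008117789017976
centre offs mould mm [-0.15419934 -0.07389726 -0.10797154] t range [-0.02113682  0.02782339]
122: -59,-53, 65 189: -50,-120, -2 186: -53,-119,  0 177: -57,-117,  2 167: -59,-125, -4 180: -62,-125, -4 179: -66,-121,  0 178: -70,-123,  0
104: -59,-53, 61 168: -51,-113,  0 155: -74, -3,114 148: -77, -4,114 151: -79, -8,111 170: -82,-10,109 181: -67,-118,  0 178: -71,-118,  0
 79: -59,-55, 54 126: -72,  0,113 136: -76,  4,118 134: -78,  0,114 136: -80, -4,110 148: -83, -4,111 171: -85, -9,106 181: -71,-114,  0
 86: -67, -9, 98 128: -72,  1,110 140: -76,  4,114 134: -78,  0,110 132: -81,  0,111 134: -84, -1,109 146: -86, -7,104 166: -72,-112, -3
 92: -67,-10, 93 130: -74,  6,112 142:-209,750,889 135: -79,  4,111 134: -82,  2,109 133: -84,  1,109 136: -87, -1,106 159: -73,-103,  1
102: -70,  3,103 112: -73,  4,105 136: -77, 10,112 139: -80, 10,112 140: -83,  7,110 134: -85,  2,105 144: -88,  3,107 168: -74,-101, -1
120: -70,  2, 98 112: -74,  6,103 116: -77,  6,103 128: -80,  7,106 129: -83,  7,106 130: -86,  9,109 145: -88,  6,107 176: -75,-98, -3
123: -70,  3, 94 111: -74,  5, 98  89: -77,  4, 98  80: -78, -3, 90  99: -81, -5, 88 135: -70,-89,  0 172: -72,-92, -2 180: -76,-92,  0
 99: -71,  8, 96  88: -74,  4, 93  74: -76,  3, 92  67: -79,  1, 90  85: -81, -4, 85 144: -70,-85,  0 188: -73,-88, -2 172: -76,-90, -3
 77: -72, 11, 95  79: -74,  5, 90  74: -77,  3, 88  74: -79,  0, 86  78: -81, -2, 83  98: -73,-71, 10 126: -76,-72,  9 117: -79,-71, 11
```

```bash
sed -i "s/^PIN=.*/PIN=np.array([-.0795,.001,.111])/; s/tilt=35\.)/tilt=33.)/" h.py; sed -i 's/Bs=MO+RM@pin+k\*Rs\[:,2\]/A=RM@Ro.from_euler("y",-np.radians(35)).as_matrix()[:,2]; Bs=MO+RM@pin+k*A/' h.py
python3 -c "
from h import *
go(.025); o=robot.observe(); A=RM@[-.5736,0,.8192]; print('axis in tool, shares per 10mm',(o['tcp_rot'].T@A*.01/.75).round(5))"
```

```text
tcp [ 0.4449 -0.024   0.1201] q [ 0.034  0.404 -0.012  2.239 -0.069  0.338  1.793]
R [[-0.978, -0.136, 0.161], [-0.133, 0.991, 0.024], [-0.163, 0.002, -0.987]]
shift shares [-0.0087 -0.0006  0.0107] F [-0.  -0.2 -5.2]
turn shares [ 0.0006  0.0078 -0.0011] target [ 0.4526 -0.0234  0.1132] grip 0.193
axis in tool, shares per 10mm [ 5.770e-03 -1.000e-05 -1.202e-02]
```

Emit:
{"name": "jog_arm", "arguments": {"rows": [{"x":-0.0087,"y":-0.0006,"z":0.0107,"ax":0,"ay":0.008,"az":-0.001,"fingers":1},{"x":0,"y":0,"z":0,"ax":0,"ay":0,"az":0,"fingers":1}]}}

```text
time_s: 11.5
tool_pos: [0.4561, -0.023, 0.1163]
tcp_rot: [[-0.98, -0.14, 0.144], [-0.138, 0.99, 0.02], [-0.146, -0.0, -0.989]]
wrist_force: [0.0, -0.2, -3.8]
grip_width: 0.192
grip_force: 30.0
```

```bash
python3 -c "
from h import *
go(.025); go(-.006); o=robot.observe(); A=RM@[-.5736,0,.8192]; print('axis in tool, shares per 10mm',(o['tcp_rot'].T@A*.01/.75).round(5))"
```

```text
tcp [ 0.4561 -0.023   0.1163] q [ 2.000e-02  4.280e-01 -2.000e-03  2.202e+00 -6.100e-02  3.670e-01
  1.785e+00]
R [[-0.98, -0.14, 0.144], [-0.138, 0.99, 0.02], [-0.146, -0.0, -0.989]]
shift shares [0.0052 0.0001 0.0034] F [ 0.  -0.2 -3.8]
turn shares [0.0002 0.0023 0.0003] target [ 0.4526 -0.0234  0.1132] grip 0.192
tcp [ 0.4561 -0.023   0.1163] q [ 2.000e-02  4.280e-01 -2.000e-03  2.202e+00 -6.100e-02  3.670e-01
  1.785e+00]
R [[-0.98, -0.14, 0.144], [-0.138, 0.99, 0.02], [-0.146, -0.0, -0.989]]
shift shares [-0.0133  0.0001  0.0403] F [ 0.  -0.2 -3.8]
turn shares [0.0002 0.0023 0.0003] target [ 0.4703 -0.0209  0.0878] grip 0.192
axis in tool, shares per 10mm [ 0.00597  0.      -0.01192]
```

Emit:
{"name": "jog_arm", "arguments": {"rows": [{"x":0.005,"y":0,"z":0.003,"ax":0,"ay":0.002,"az":0,"fingers":1},{"x":0,"y":0,"z":0,"ax":0,"ay":0,"az":0,"fingers":1},{"x":-0.0185,"y":0,"z":0.037,"ax":0,"ay":0,"az":0,"fingers":1},{"x":0.0185,"y":0,"z":-0.037,"ax":0,"ay":0,"az":0,"fingers":1},{"x":0,"y":0,"z":0,"ax":0,"ay":0,"az":0,"fingers":1}]}}

```text
time_s: 12.0
tool_pos: [0.4482, -0.024, 0.1123]
tcp_rot: [[-0.981, -0.139, 0.132], [-0.138, 0.99, 0.019], [-0.133, 0.0, -0.991]]
wrist_force: [0.2, -0.1, -4.1]
grip_width: 0.188
grip_force: 30.0
```

```bash
cat >> h.py <<'E'
def pinz():
    b=grab('side'); P=pts(b); m=(P-MO)@RM; I=b['img'].max(-1)
    k=(abs(m[...,1])<.014)&(m[...,0]>-.1)&(m[...,0]<-.064)&(m[...,2]>.08)&(m[...,2]<.125)&(I>125)
    hsv=cv2.cvtColor(b['img'],cv2.COLOR_RGB2HSV); k&=hsv[...,1]<90
    v,u=np.nonzero(k); d=m[k]; A=np.array([-.5736,0,.8192]); print('pin px',k.sum(),u.mean().round(2),v.mean().round(2),'median',np.median(d,axis=0).round(4),'along axis',np.median((d-PIN)@A).round(4)); return b
E
python3 -c "
from h import *
go(.025); 
b=pinz()
cv2.imwrite('pics/s3.png',np.clip(cv2.resize(b['img'][130:220,200:320],(800,600),interpolation=3)[...,::-1]*1.4,0,255).astype(np.uint8))
A=strike(.025)[2][:,2];c=MO+RM@PIN+.053*A
p,ax,t,n,r,X=cyl(b,c,A);print(n,r,'axis',RM.T@ax,'offs',1000*(RM.T@(p-c)))"
```

```text
tcp [ 0.4482 -0.024   0.1123] q [ 0.02   0.431 -0.     2.216 -0.059  0.364  1.784]
R [[-0.981, -0.139, 0.132], [-0.138, 0.99, 0.019], [-0.133, 0.0, -0.991]]
shift shares [-0.0062 -0.0001 -0.0004] F [ 0.2 -0.1 -4.1]
turn shares [ 0.0002 -0.0017 -0.    ] target [ 0.4526 -0.0234  0.1132] grip 0.188
pin px 25 278.24 180.8 median [-0.0768  0.0005  0.104 ] along axis -0.0069
124 0.0017900974882991937 axis [-0.62352026  0.06164457  0.7793731 ] offs [-5.34894946  0.56815072 -3.4736484 ]
```

View pics/s3.png

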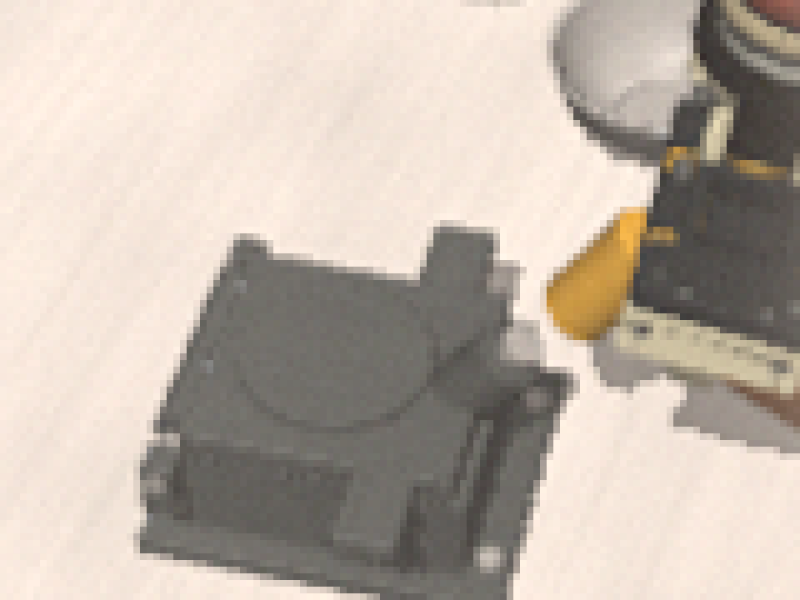

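Side view: the pin head has dropped to about (520,345). That is about 7 mm in, roughly halfway, with the mallet in line. Second blow.

Emit:
{"name": "jog_arm", "arguments": {"rows": [{"x":-0.014,"y":0,"z":0.019,"ax":0,"ay":0,"az":0,"fingers":1},{"x":0,"y":0,"z":0,"ax":0,"ay":0,"az":0,"fingers":1},{"x":-0.0125,"y":0,"z":0.025,"ax":0,"ay":0,"az":0,"fingers":1},{"x":0.018,"y":0,"z":-0.036,"ax":0,"ay":0,"az":0,"fingers":1},{"x":0,"y":0,"z":0,"ax":0,"ay":0,"az":0,"fingers":1}]}}

```text
time_s: 12.55
tool_pos: [0.4561, -0.023, 0.1093]
tcp_rot: [[-0.981, -0.139, 0.137], [-0.138, 0.99, 0.018], [-0.138, -0.001, -0.99]]
wrist_force: [0.4, -0.1, -4.2]
grip_width: 0.191
grip_force: 30.0
```

```bash
python3 -c "
from h import *
go(.01); pinz()"
```

```text
tcp [ 0.4561 -0.023   0.1093] q [ 0.017  0.444  0.     2.203 -0.06   0.358  1.782]
R [[-0.981, -0.139, 0.137], [-0.138, 0.99, 0.018], [-0.138, -0.001, -0.99]]
shift shares [-0.0052  0.0002  0.012 ] F [ 0.4 -0.1 -4.2]
turn shares [-0.     -0.0001  0.    ] target [ 0.4612 -0.0222  0.1009] grip 0.191
pin px 24 277.21 181.96 median [-0.074   0.0029  0.0998] along axis -0.0119
```

Emit:
{"name": "jog_arm", "arguments": {"rows": [{"x":-0.0065,"y":0,"z":0.0145,"ax":0,"ay":0,"az":0,"fingers":1},{"x":0,"y":0,"z":0,"ax":0,"ay":0,"az":0,"fingers":1},{"x":-0.015,"y":0,"z":0.03,"ax":0,"ay":0,"az":0,"fingers":1}]}}

```text
time_s: 12.9
tool_pos: [0.4769, -0.0201, 0.0783]
tcp_rot: [[-0.981, -0.139, 0.137], [-0.138, 0.99, 0.018], [-0.138, -0.001, -0.99]]
wrist_force: [-12.6, -2.1, 8.2]
grip_width: 0.19
grip_force: 30.0
```

Emit:
{"name": "jog_arm", "arguments": {"rows": [{"x":0.018,"y":0,"z":-0.036,"ax":0,"ay":0,"az":0,"fingers":1},{"x":0,"y":0,"z":0,"ax":0,"ay":0,"az":0,"fingers":1}]}}

```text
time_s: 13.1
tool_pos: [0.4595, -0.0224, 0.1015]
tcp_rot: [[-0.981, -0.139, 0.134], [-0.138, 0.99, 0.019], [-0.135, -0.0, -0.991]]
wrist_force: [1.0, -0.1, -3.6]
grip_width: 0.191
grip_force: 30.0
```

```bash
python3 -c "
from h import *
go(.01); pinz()"
```

```text
tcp [ 0.4595 -0.0224  0.1015] q [ 1.600e-02  4.640e-01 -1.000e-03  2.200e+00 -6.000e-02  3.450e-01
  1.781e+00]
R [[-0.981, -0.139, 0.134], [-0.138, 0.99, 0.019], [-0.135, -0.0, -0.991]]
shift shares [-0.0021 -0.0001  0.001 ] F [ 1.  -0.1 -3.6]
turn shares [ 0.0001 -0.0011  0.0001] target [ 0.4612 -0.0222  0.1009] grip 0.191
pin px 21 277.29 181.95 median [-0.0744  0.0028  0.099 ] along axis -0.0131
```

Emit:
{"name": "jog_arm", "arguments": {"rows": [{"x":-0.0195,"y":0,"z":0.0365,"ax":0,"ay":0,"az":0,"fingers":1}]}}

```text
time_s: 13.25
tool_pos: [0.4801, -0.0201, 0.0794]
tcp_rot: [[-0.98, -0.138, 0.143], [-0.137, 0.99, 0.018], [-0.144, -0.002, -0.99]]
wrist_force: [1.3, -0.2, -3.9]
grip_width: 0.193
grip_force: 30.0
```

Emit:
{"name": "jog_arm", "arguments": {"rows": [{"x":0.024,"y":0,"z":-0.048,"ax":0,"ay":0,"az":0,"fingers":1},{"x":0.018,"y":0,"z":-0.036,"ax":0,"ay":0,"az":0,"fingers":1},{"x":0,"y":0,"z":-0.05,"ax":0,"ay":0,"az":0,"fingers":1}]}}

```text
time_s: 13.55
tool_pos: [0.4314, -0.0259, 0.1707]
tcp_rot: [[-0.982, -0.139, 0.129], [-0.138, 0.99, 0.019], [-0.131, 0.001, -0.991]]
wrist_force: [1.1, 0.2, -3.9]
grip_width: 0.192
grip_force: 30.4
```

```bash
python3 -c "
from h import *
go(.01); b=pinz();w=grab('wrist')
cv2.imwrite('pics/s4.png',np.clip(np.hstack([cv2.resize(b['img'][160:200,255:315],(450,300),interpolation=3),cv2.resize(w['img'],(350,300))])[...,::-1]*1.4,0,255).astype(np.uint8))"
```

```text
tcp [ 0.4314 -0.0259  0.1707] q [ 0.018  0.301  0.01   2.183 -0.05   0.529  1.78 ]
R [[-0.982, -0.139, 0.129], [-0.138, 0.99, 0.019], [-0.131, 0.001, -0.991]]
shift shares [-0.0275 -0.0007  0.0974] F [ 1.1  0.2 -3.9]
turn shares [ 0.0004 -0.0025  0.0001] target [ 0.4612 -0.0222  0.1009] grip 0.192
pin px 21 277.24 182.14 median [-0.0748  0.0036  0.0972] along axis -0.0132
```

View pics/s4.png

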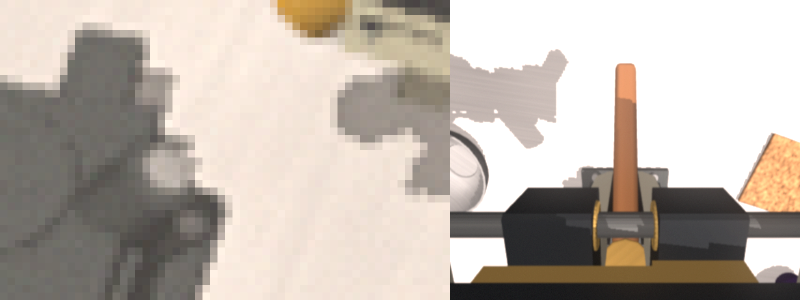

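The pin head at (165,165) in the crop sits close on the boss, and the mallet is straight in the fingers in the wrist view. One more slightly deeper blow will confirm the stop.

Emit:
{"name": "jog_arm", "arguments": {"rows": [{"x":-0.009,"y":0,"z":0.049,"ax":0,"ay":0,"az":0,"fingers":1},{"x":-0.0185,"y":0,"z":0.0484,"ax":0,"ay":0,"az":0,"fingers":1},{"x":0,"y":0,"z":0,"ax":0,"ay":0,"az":0,"fingers":1},{"x":0,"y":0,"z":0,"ax":0,"ay":0,"az":0,"fingers":1}]}}

```text
time_s: 14.05
tool_pos: [0.4642, -0.0214, 0.102]
tcp_rot: [[-0.981, -0.14, 0.135], [-0.139, 0.99, 0.019], [-0.136, -0.0, -0.991]]
wrist_force: [-0.4, 0.4, -3.8]
grip_width: 0.191
grip_force: 30.4
```

```bash
python3 -c "
from h import *
go(.01);go(-.021)"
```

```text
tcp [ 0.4642 -0.0214  0.102 ] q [ 0.013  0.467  0.     2.189 -0.06   0.351  1.78 ]
R [[-0.981, -0.14, 0.135], [-0.139, 0.99, 0.019], [-0.136, -0.0, -0.991]]
shift shares [ 0.0043 -0.0004  0.0009] F [-0.4  0.4 -3.8]
turn shares [ 0.0002 -0.0007  0.0003] target [ 0.4612 -0.0222  0.1009] grip 0.191
tcp [ 0.4642 -0.0214  0.102 ] q [ 0.013  0.467  0.     2.189 -0.06   0.351  1.78 ]
R [[-0.981, -0.14, 0.135], [-0.139, 0.99, 0.019], [-0.136, -0.0, -0.991]]
shift shares [-0.0146 -0.0004  0.0377] F [-0.4  0.4 -3.8]
turn shares [ 0.0002 -0.0007  0.0003] target [ 0.4788 -0.0197  0.0755] grip 0.191
```

Emit:
{"name": "jog_arm", "arguments": {"rows": [{"x":-0.0146,"y":0,"z":0.0385,"ax":0,"ay":0,"az":0,"fingers":1}]}}

```text
time_s: 14.15
tool_pos: [0.48, -0.0202, 0.0786]
tcp_rot: [[-0.98, -0.138, 0.143], [-0.137, 0.99, 0.018], [-0.144, -0.002, -0.99]]
wrist_force: [0.9, 0.6, -4.5]
grip_width: 0.192
grip_force: 30.3
```

Emit:
{"name": "jog_arm", "arguments": {"rows": [{"x":0.02,"y":0,"z":-0.04,"ax":0,"ay":0,"az":0,"fingers":1},{"x":0.01,"y":0,"z":-0.05,"ax":0,"ay":0,"az":0,"fingers":1},{"x":0,"y":0,"z":-0.05,"ax":0,"ay":0,"az":0,"fingers":1},{"x":0,"y":0,"z":-0.03,"ax":0,"ay":0,"az":0,"fingers":1}]}}

```text
time_s: 14.55
tool_pos: [0.4399, -0.0255, 0.2028]
tcp_rot: [[-0.98, -0.139, 0.143], [-0.137, 0.99, 0.018], [-0.144, -0.002, -0.99]]
wrist_force: [0.8, 0.8, -4.6]
grip_width: 0.19
grip_force: 30.9
```

```bash
python3 -c "
from h import *
pinz();delta([.4353,.2553,.21])"
```

```text
pin px 21 277.24 182.1 median [-0.0746  0.004   0.0984] along axis -0.0124
tcp [ 0.4415 -0.0256  0.2055] q [ 0.01   0.251  0.018  2.125 -0.046  0.618  1.772]
R [[-0.979, -0.139, 0.149], [-0.137, 0.99, 0.018], [-0.15, -0.003, -0.989]]
shift shares [-0.0443  0.372  -0.0004] F [ 0.9 -0.2 -1.6]
```

The pin's pixel position hasn't changed over the last three ever-deeper blows, and its total shift of about 3.0 × 2.1 px matches the 14 mm stroke. So the pin is home. I'll carry the mallet back.

Emit:
{"name": "jog_arm", "arguments": {"rows": [{"x":-0.007,"y":0.062,"z":0,"ax":0,"ay":0,"az":0,"fingers":1},{"x":-0.007,"y":0.062,"z":0,"ax":0,"ay":0,"az":0,"fingers":1},{"x":-0.007,"y":0.062,"z":0,"ax":0,"ay":0,"az":0,"fingers":1},{"x":-0.007,"y":0.062,"z":0,"ax":0,"ay":0,"az":0,"fingers":1},{"x":-0.007,"y":0.062,"z":0,"ax":0,"ay":0,"az":0,"fingers":1}]}}

```text
time_s: 15.1
tool_pos: [0.4323, 0.2103, 0.2032]
tcp_rot: [[-0.981, -0.139, 0.139], [-0.138, 0.99, 0.02], [-0.14, 0.0, -0.99]]
wrist_force: [0.6, 0.1, -3.6]
grip_width: 0.191
grip_force: 30.5
```

Emit:
{"name": "jog_arm", "arguments": {"rows": [{"x":-0.007,"y":0.062,"z":0,"ax":0,"ay":0,"az":0,"fingers":1},{"x":0,"y":0,"z":0,"ax":0,"ay":0.045,"az":0,"fingers":1},{"x":0,"y":0,"z":0,"ax":0,"ay":0,"az":0.031,"fingers":1},{"x":0,"y":0,"z":0,"ax":0,"ay":0,"az":0.031,"fingers":1}]}}

```text
time_s: 15.5
tool_pos: [0.4321, 0.2558, 0.2032]
tcp_rot: [[-0.998, 0.059, -0.001], [0.059, 0.998, -0.0], [0.001, -0.0, -1.0]]
wrist_force: [0.0, 0.9, -3.6]
grip_width: 0.187
grip_force: 30.7
```

Emit:
{"name": "jog_arm", "arguments": {"rows": [{"x":0,"y":0,"z":0,"ax":0,"ay":0.046,"az":0,"fingers":1},{"x":0,"y":0,"z":0,"ax":0,"ay":0.046,"az":0,"fingers":1},{"x":0,"y":0,"z":0,"ax":0,"ay":0.046,"az":0,"fingers":1},{"x":0,"y":0,"z":0,"ax":0,"ay":0,"az":0,"fingers":1}]}}

```text
time_s: 15.9
tool_pos: [0.4353, 0.2531, 0.2001]
tcp_rot: [[-0.905, 0.061, -0.421], [0.057, 0.998, 0.022], [0.422, -0.004, -0.907]]
wrist_force: [0.2, -1.3, -5.7]
grip_width: 0.19
grip_force: 30.8
```

```bash
cat >> h.py <<'E'
def back(h=0):
    o=robot.observe(); delta(G['p']+[0,0,h]); print('turn',(Ro.from_matrix(o['tcp_rot'].T@G['R']).as_rotvec()/np.pi).round(4))
E
python3 -c "
from h import *
back(.03);b=grab('side'); o=robot.observe();g=o['tool_pos']-G['p']+np.array([.4877,.25,.034])
p,ax,t,n,r,X=cyl(b,g,np.array([0,0,1.]));print(n,r,'axis',ax,'offs',1000*(p-g),t)
cv2.imwrite('pics/s5.png',np.clip(cv2.resize(b['img'][190:310,200:360],(800,600),interpolation=3)[...,::-1]*1.3,0,255).astype(np.uint8))"
```

```text
tcp [0.4353 0.2531 0.2001] q [-0.414  0.615 -0.049  1.576 -0.185  1.34   1.128]
R [[-0.905, 0.061, -0.421], [0.057, 0.998, 0.022], [0.422, -0.004, -0.907]]
shift shares [-0.085   0.0032  0.1834] F [ 0.2 -1.3 -5.7]
turn [-0.0005  0.0004 -0.0012]Traceback (most recent call last):
  File "<string>", line 4, in <module>
    p,ax,t,n,r,X=cyl(b,g,np.array([0,0,1.]));print(n,r,'axis',ax,'offs',1000*(p-g),t)
                 ~~~^^^^^^^^^^^^^^^^^^^^^^^^
  File "h.py", line 38, in cyl
    return p,a,np.percentile(t,[2,98]),len(X),np.sqrt(np.mean(s.fun**2)),X
               ~~~~~~~~~~~~~^^^^^^^^^^
    return _quantile_unchecked(
        a, q, axis, out, overwrite_input, method, keepdims, weights)
    return _ureduce(a,
                    func=_quantile_ureduce_func,
    ...<5 lines>...
                    overwrite_input=overwrite_input,
                    method=method)
    r = func(a, **kwargs)
    result = _quantile(arr,
                       quantiles=q,
    ...<2 lines>...
                       out=out,
                       weights=wgt)
    slices_having_nans = np.isnan(arr[-1, ...])
                                  ~~~^^^^^^^^^
IndexError: index -1 is out of bounds for axis 0 with size 0
```

Emit:
{"name": "jog_arm", "arguments": {"rows": [{"x":-0.0212,"y":0.0008,"z":0.0458,"ax":0,"ay":0,"az":0,"fingers":1},{"x":-0.0212,"y":0.0008,"z":0.0458,"ax":0,"ay":0,"az":0,"fingers":1},{"x":-0.0212,"y":0.0008,"z":0.0458,"ax":0,"ay":0,"az":0,"fingers":1},{"x":-0.0212,"y":0.0008,"z":0.0458,"ax":0,"ay":0,"az":0,"fingers":1},{"x":0,"y":0,"z":0,"ax":0,"ay":0,"az":0,"fingers":1}]}}

```text
time_s: 16.45
tool_pos: [0.4275, 0.257, 0.0494]
tcp_rot: [[-0.903, 0.053, -0.427], [0.05, 0.999, 0.018], [0.427, -0.005, -0.904]]
wrist_force: [-1.3, -0.1, -2.5]
grip_width: 0.191
grip_force: 30.5
```

```bash
python3 -c "
from h import *
back(0);w=grab('wrist');P=pts(w);hsv=cv2.cvtColor(w['img'],cv2.COLOR_RGB2HSV)
k=(hsv[...,0]<20)&(hsv[...,1]>100)&(P[...,2]>.045)&(P[...,2]<.11)&(P[...,0]<.42)&(P[...,0]>.3)&(abs(P[...,1]-.256)<.03)
X=P[k];a=cv2.fitLine(X.astype(np.float32),2,0,.01,.01).ravel();print(k.sum(),a)"
```

```text
tcp [0.4275 0.257  0.0494] q [-0.418  0.805 -0.062  1.702 -0.194  1.033  1.181]
R [[-0.903, 0.053, -0.427], [0.05, 0.999, 0.018], [0.427, -0.005, -0.904]]
shift shares [-0.0269 -0.0022  0.0329] F [-1.3 -0.1 -2.5]
turn [-0.0018 -0.0015  0.0011]
4037 [ 0.9802637  -0.05353773  0.1903068   0.38396358  0.25924596  0.06666229]
```

The handle line shows the head pitched up about 11° in the grip, so I'll level the mallet with the wrist.

Emit:
{"name": "jog_arm", "arguments": {"rows": [{"x":0,"y":0,"z":0,"ax":0,"ay":0.028,"az":0,"fingers":1},{"x":0,"y":0,"z":0,"ax":0,"ay":0.028,"az":0,"fingers":1},{"x":0,"y":0,"z":0,"ax":0,"ay":0,"az":0,"fingers":1}]}}

```text
time_s: 16.8
tool_pos: [0.4345, 0.2575, 0.0527]
tcp_rot: [[-0.821, 0.057, -0.568], [0.047, 0.998, 0.032], [0.569, -0.0, -0.822]]
wrist_force: [0.0, 0.1, -4.6]
grip_width: 0.188
grip_force: 30.4
```

```bash
cat >> h.py <<'E'
def handle():
    w=grab('wrist');P=pts(w);hsv=cv2.cvtColor(w['img'],cv2.COLOR_RGB2HSV)
    k=(hsv[...,0]<20)&(hsv[...,1]>100)&(P[...,2]>.03)&(P[...,2]<.13)&(P[...,0]<.42)&(P[...,0]>.3)&(abs(P[...,1]-.256)<.03)
    k=cv2.erode(k.astype(np.uint8),np.ones((5,9)))>0
    X=P[k];a=cv2.fitLine(X.astype(np.float32),2,0,.01,.01).ravel();print(k.sum(),a,'slope deg',np.degrees(np.arctan2(a[2],a[0])),'yaw',np.degrees(np.arctan2(a[1],a[0])))
    h=(hsv[...,0]<28)&(hsv[...,1]>100)&(P[...,2]>.05)&(P[...,2]<.13)&(P[...,0]>.46)&(P[...,0]<.53)
    if h.sum()>5: print('head pts',h.sum(),np.median(P[h],axis=0))
E
python3 -c "
from h import *
back(0);handle()"
```

```text
tcp [0.4345 0.2575 0.0527] q [-0.367  0.89  -0.085  1.564 -0.221  1.24   1.206]
R [[-0.821, 0.057, -0.568], [0.047, 0.998, 0.032], [0.569, -0.0, -0.822]]
shift shares [-0.0268 -0.0034  0.0369] F [ 0.   0.1 -4.6]
turn [-0.     -0.0538  0.0005]
1914 [ 0.9973789  -0.06667025  0.02811469  0.39006364  0.26008308  0.07685499] slope deg 1.6146585 yaw -3.824273
head pts 1938 [0.4784919  0.25484898 0.09629181]
```

Emit:
{"name": "jog_arm", "arguments": {"rows": [{"x":-0.0106,"y":0,"z":0.0153,"ax":0,"ay":0,"az":0,"fingers":1},{"x":-0.0106,"y":0,"z":0.0153,"ax":0,"ay":0,"az":0,"fingers":1},{"x":0,"y":0,"z":0,"ax":0,"ay":0,"az":0,"fingers":1}]}}

```text
time_s: 17.15
tool_pos: [0.4292, 0.2573, 0.0223]
tcp_rot: [[-0.815, 0.054, -0.576], [0.046, 0.999, 0.028], [0.577, -0.003, -0.817]]
wrist_force: [-0.7, 0.3, -3.0]
grip_width: 0.193
grip_force: 30.4
```

Emit:
{"name": "jog_arm", "arguments": {"rows": [{"x":-0.0015,"y":0,"z":0.0022,"ax":0,"ay":0,"az":0,"fingers":1},{"x":0,"y":0,"z":0,"ax":0,"ay":0,"az":0,"fingers":1}]}}

```text
time_s: 17.35
tool_pos: [0.431, 0.2579, 0.0217]
tcp_rot: [[-0.817, 0.055, -0.574], [0.045, 0.999, 0.03], [0.575, -0.001, -0.818]]
wrist_force: [0.4, 0.2, -3.3]
grip_width: 0.19
grip_force: 30.4
```

```bash
python3 -c "
from h import *
back(0);handle()"
```

```text
tcp [0.431  0.2579 0.0217] q [-0.369  0.935 -0.087  1.575 -0.222  1.192  1.218]
R [[-0.817, 0.055, -0.574], [0.045, 0.999, 0.03], [0.575, -0.001, -0.818]]
shift shares [-0.0072 -0.0037  0.0001] F [ 0.4  0.2 -3.3]
turn [-0.0007 -0.0558  0.0009]
2155 [ 0.9982011  -0.05596475  0.02150789  0.38593632  0.2604713   0.04610962] slope deg 1.2343408 yaw -3.2089632
head pts 12759 [0.47687184 0.25603439 0.12438382]
```

Emit:
{"name": "jog_arm", "arguments": {"rows": [{"x":-0.0011,"y":0,"z":0.0016,"ax":0,"ay":0,"az":0,"fingers":1},{"x":0,"y":0,"z":0,"ax":0,"ay":0,"az":0,"fingers":1}]}}

```text
time_s: 17.6
tool_pos: [0.4312, 0.2578, 0.0203]
tcp_rot: [[-0.817, 0.055, -0.574], [0.046, 0.998, 0.031], [0.574, -0.001, -0.819]]
wrist_force: [0.5, 0.0, -3.9]
grip_width: 0.192
grip_force: 30.4
```

Emit:
{"name": "jog_arm", "arguments": {"rows": [{"x":-0.0008,"y":0,"z":0.0011,"ax":0,"ay":0,"az":0,"fingers":1},{"x":0,"y":0,"z":0,"ax":0,"ay":0,"az":0,"fingers":1}]}}

```text
time_s: 17.8
tool_pos: [0.4312, 0.2578, 0.0192]
tcp_rot: [[-0.817, 0.055, -0.574], [0.046, 0.998, 0.031], [0.575, -0.001, -0.818]]
wrist_force: [1.0, 0.9, -3.9]
grip_width: 0.194
grip_force: 30.4
```

Emit:
{"name": "jog_arm", "arguments": {"rows": [{"x":-0.0008,"y":0,"z":0.0011,"ax":0,"ay":0,"az":0,"fingers":1},{"x":0,"y":0,"z":0,"ax":0,"ay":0,"az":0,"fingers":1}]}}

```text
time_s: 18.0
tool_pos: [0.4311, 0.2577, 0.0181]
tcp_rot: [[-0.817, 0.055, -0.574], [0.046, 0.998, 0.031], [0.575, -0.001, -0.818]]
wrist_force: [0.7, -0.2, -2.9]
grip_width: 0.194
grip_force: 30.4
```

Emit:
{"name": "jog_arm", "arguments": {"rows": [{"x":-0.0008,"y":0,"z":0.0011,"ax":0,"ay":0,"az":0,"fingers":1},{"x":0,"y":0,"z":0,"ax":0,"ay":0,"az":0,"fingers":1}]}}

```text
time_s: 18.2
tool_pos: [0.4313, 0.2578, 0.0172]
tcp_rot: [[-0.817, 0.055, -0.574], [0.045, 0.998, 0.031], [0.575, -0.001, -0.818]]
wrist_force: [-0.5, -1.0, -4.1]
grip_width: 0.192
grip_force: 30.4
```

```bash
python3 -c "
from h import *
back(0);handle()"
```

```text
tcp [0.4313 0.2578 0.0172] q [-0.368  0.942 -0.087  1.575 -0.222  1.185  1.219]
R [[-0.817, 0.055, -0.574], [0.045, 0.998, 0.031], [0.575, -0.001, -0.818]]
shift shares [-0.0034 -0.0037 -0.0045] F [-0.5 -1.  -4.1]
turn [-0.0006 -0.0558  0.0009]
2127 [ 0.99819624 -0.05615547  0.02123379  0.38816926  0.25993475  0.0416834 ] slope deg 1.2186213 yaw -3.2198915
head pts 12833 [0.47716301 0.25586716 0.11994397]
```

Emit:
{"name": "jog_arm", "arguments": {"rows": [{"x":-0.0008,"y":0,"z":0.0011,"ax":0,"ay":0,"az":0,"fingers":1},{"x":0,"y":0,"z":0,"ax":0,"ay":0,"az":0,"fingers":1}]}}

```text
time_s: 18.45
tool_pos: [0.4312, 0.2578, 0.0171]
tcp_rot: [[-0.817, 0.055, -0.574], [0.045, 0.998, 0.031], [0.575, -0.001, -0.818]]
wrist_force: [-0.4, -1.2, 2.2]
grip_width: 0.197
grip_force: 30.6
```

Emit:
{"name": "jog_arm", "arguments": {"rows": [{"x":-0.0008,"y":0,"z":0.0011,"ax":0,"ay":0,"az":0,"fingers":1},{"x":0,"y":0,"z":0,"ax":0,"ay":0,"az":0,"fingers":1}]}}

```text
time_s: 18.65
tool_pos: [0.4312, 0.2578, 0.017]
tcp_rot: [[-0.816, 0.055, -0.575], [0.045, 0.999, 0.031], [0.576, -0.001, -0.818]]
wrist_force: [0.3, -1.6, 6.9]
grip_width: 0.19
grip_force: 30.7
```

Resting on the cork. Release, then lift straight up.

Emit:
{"name": "jog_arm", "arguments": {"rows": [{"x":0,"y":0,"z":0,"ax":0,"ay":0,"az":0,"fingers":0.4},{"x":0,"y":0,"z":0,"ax":0,"ay":0,"az":0,"fingers":0},{"x":0,"y":0,"z":0,"ax":0,"ay":0,"az":0,"fingers":-1},{"x":0,"y":0,"z":0,"ax":0,"ay":0,"az":0,"fingers":-1},{"x":0,"y":0,"z":0,"ax":0,"ay":0,"az":0,"fingers":-1}]}}

```text
time_s: 19.15
tool_pos: [0.4312, 0.2578, 0.015]
tcp_rot: [[-0.817, 0.055, -0.574], [0.045, 0.998, 0.03], [0.575, -0.001, -0.818]]
wrist_force: [0.4, 0.2, -0.1]
grip_width: 0.571
grip_force: 0.0
```

Emit:
{"name": "jog_arm", "arguments": {"rows": [{"x":0,"y":0,"z":0,"ax":0,"ay":0,"az":0,"fingers":-1},{"x":0,"y":0,"z":0,"ax":0,"ay":0,"az":0,"fingers":-1},{"x":0,"y":0,"z":0,"ax":0,"ay":0,"az":0,"fingers":-1},{"x":0,"y":0,"z":0,"ax":0,"ay":0,"az":0,"fingers":-1}]}}

```text
time_s: 19.55
tool_pos: [0.4313, 0.2578, 0.0151]
tcp_rot: [[-0.817, 0.055, -0.574], [0.046, 0.998, 0.031], [0.575, -0.001, -0.818]]
wrist_force: [0.4, -0.1, 0.3]
grip_width: 0.915
grip_force: 0.0
```

```bash
python3 -c "
from h import *
back(.1);handle();print(robot.observe()['grip_width'])"
```

```text
tcp [0.4313 0.2578 0.0151] q [-0.368  0.945 -0.087  1.575 -0.222  1.182  1.22 ]
R [[-0.817, 0.055, -0.574], [0.046, 0.998, 0.031], [0.575, -0.001, -0.818]]
shift shares [ 0.0748 -0.0037 -0.1158] F [ 0.4 -0.1  0.3]
turn [-0.0006 -0.0558  0.0008]
1987 [ 0.9979632  -0.0637926   0.          0.3863862   0.26030597  0.04337445] slope deg 0.0 yaw -3.6575303
head pts 11509 [0.47816758 0.27164907 0.11719116]
0.9569384540671033
```

Standing level (slope 0°, same height as at the start). Now I'll lift away and check.

Emit:
{"name": "jog_arm", "arguments": {"rows": [{"x":0.0077,"y":0,"z":-0.0109,"ax":0,"ay":0,"az":0,"fingers":-1},{"x":0.023,"y":0,"z":-0.0327,"ax":0,"ay":0,"az":0,"fingers":-1},{"x":0.0307,"y":0,"z":-0.0436,"ax":0,"ay":0,"az":0,"fingers":-1},{"x":0.0307,"y":0,"z":-0.0436,"ax":0,"ay":0,"az":0,"fingers":-1},{"x":0.0307,"y":0,"z":-0.0436,"ax":0,"ay":0,"az":0,"fingers":-1}]}}

```text
time_s: 20.1
tool_pos: [0.4308, 0.2579, 0.1774]
tcp_rot: [[-0.817, 0.055, -0.574], [0.045, 0.998, 0.031], [0.574, -0.001, -0.819]]
wrist_force: [0.7, -0.1, -0.2]
grip_width: 0.999
grip_force: 0.0
```

Emit:
{"name": "jog_arm", "arguments": {"rows": [{"x":0,"y":0.055,"z":-0.01,"ax":0,"ay":-0.04,"az":0,"fingers":-1},{"x":0,"y":0.055,"z":-0.01,"ax":0,"ay":-0.04,"az":0,"fingers":-1},{"x":0,"y":0.055,"z":0,"ax":0,"ay":-0.04,"az":0,"fingers":-1},{"x":0,"y":0.055,"z":0,"ax":0,"ay":-0.04,"az":0,"fingers":-1},{"x":0,"y":0,"z":0,"ax":0,"ay":0,"az":0,"fingers":-1}]}}

```text
time_s: 20.6
tool_pos: [0.4392, 0.4332, 0.1902]
tcp_rot: [[-0.993, 0.037, -0.111], [0.036, 0.999, 0.013], [0.112, 0.009, -0.994]]
wrist_force: [-0.1, 1.1, 0.1]
grip_width: 1.003
grip_force: 0.0
```

```bash
python3 -c "
from h import *
b=pinz();t=grab('top');print(robot.observe()['tool_pos'])
cv2.imwrite('pics/end.png',np.clip(np.vstack([np.hstack([cv2.resize(t['img'][130:300,100:420],(640,340)),]),np.hstack([cv2.resize(b['img'][165:200,260:295],(240,240),interpolation=3),cv2.resize(b['img'][90:330,130:400],(400,240))])])[...,::-1]*1.3,0,255).astype(np.uint8))"
```

```text
pin px 0 nan nan median [nan nan nan] along axis nan
[0.44571339 0.42394999 0.18857865]h.py:43: RuntimeWarning: Mean of empty slice.
  v,u=np.nonzero(k); d=m[k]; A=np.array([-.5736,0,.8192]); print('pin px',k.sum(),u.mean().round(2),v.mean().round(2),'median',np.median(d,axis=0).round(4),'along axis',np.median((d-PIN)@A).round(4)); return b
  ret = ret.dtype.type(ret / rcount)
  return _methods._mean(a, axis=axis, dtype=dtype,
  ret = um.true_divide(
```

View pics/end.png

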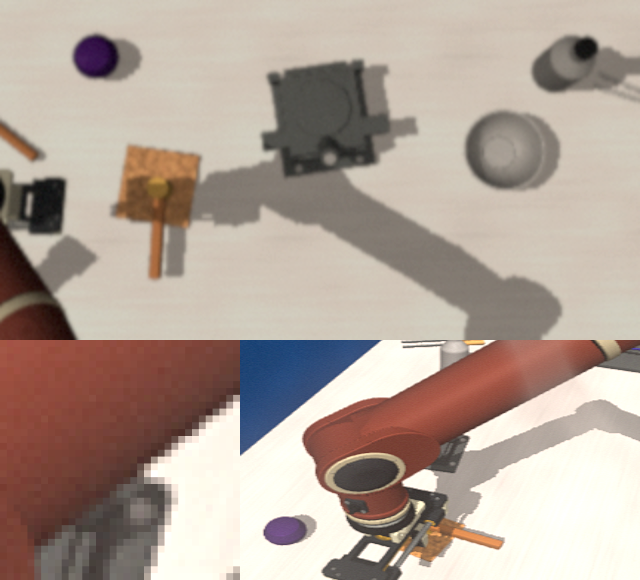

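The lid is shut, the pin is down and the mallet is upright on its pad. The bowl, flask and weight haven't moved, and the arm is clear of everything. Handing in.

```bash
python3 -c "
from station import robot
print(robot.close_job())"
```

```text
the job is handed in; nothing more can be done
None
```

I handed the job in at about 21 s: lid shut, pin driven home by square mallet blows (judged from camera tracking and contact force, not read directly), mallet standing level on its pad, and the bowl, flask and weight where they were.

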